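# Find the heavy side of the tube rotator's wheel

## Task

First screw the loose orange cap of the tube rotator fully home. Then turn the wheel by hand, by its tubes, feel where the weight hidden in the drum makes it heavy, and bring the heavy side straight down; finish with the gripper still gripping a tube or its cap and the wheel held still there. Leave everything else on the bench as it stands.

Things in the scene. Friction and masses are not known exactly. Their poses are not given: they have to be found in the camera images.
- rotator: End-over-end tube rotator, fixed on the bench. Origin: on the bench straight under the wheel's hub; z up. The wheel's level axle lies along its x axis, 135 mm above the bench. Foot plate 200 x 160 mm, 12 mm thick.
- housing_top (a point): Centre of the top of the rotator's cream housing, 160 mm above the bench (25 mm above the axle). The housing is 95 mm along the rotator's x and 85 mm wide and stands on the wheel's -x side, 45 to 141 mm from the hub.
- hub (a point): Centre of the wheel, on the axle; its frame turns with the wheel: x along the axle (as the rotator's x), z from the hub to the orange-capped tube. Blue drum 116 mm across, 68 mm thick along x. A lead slug (0.72 to 0.98 kg, centre 36 mm off the axle) is shut inside it at an unknown side that nothing outside shows; apart from it the wheel is balanced.
- far_tube_end (a point): Centre of the outer end of the tube opposite the orange-capped one. Six like tubes stand out of the drum as spokes, every 60 degrees, the orange-capped one included: 24 mm thick, a collar 27 mm wide at 86 to 90 mm from the axle, a cap 30 mm across at 90 to 110 mm (white and fixed on the other five). The caps are good grips from above.
- wheel (a joint): Turn of the wheel about the rotator's x (right-hand), rad; 0 = orange-capped tube straight up (starts within 0.25), positive carries it to the rotator's -y side. No stops within a full turn either way. The bearing drags about 0.42 N m either way, more than the slug's pull (0.25 to 0.35 N m at its side), so it stays where left, but turns heavier while the slug rises and lighter while it sinks.
- cap_top (a point): Centre of the outer face of the orange ribbed screw cap, 110 mm from the axle; z points out along the tube, x along the white line on the cap. The cap is 30 mm across and 20 mm long.
- loose_cap (a joint): How far the orange cap is unscrewed, rad: 0 = fully home against its stop, its white line at the white pointer of the black collar (towards the rotator's +x); starts 0.7 to 1.2 loose. Screw it home clockwise as seen from outside, facing its end. It drags with 0.12 N m and neither rises nor sinks.
- petri: Bystander: closed clear dish, 90 mm wide, 14 mm tall. Origin at the centre of its underside.
- tape_green: Bystander: roll of green tape lying flat, 90 mm wide, 20 mm tall. Origin at the centre of its underside.
- tape_pink: Bystander: roll of pink tape lying flat, 80 mm wide, 18 mm tall. Origin at the centre of its underside.
- beaker: Bystander: empty glass beaker, 70 mm wide, 90 mm tall. Origin at the centre of its underside.
- wash_bottle: Bystander: white bottle with red cap, 60 mm wide, 160 mm tall. Origin at the centre of its underside.
- tweezers: Bystander: steel tweezers lying flat, 115 mm long, along their x. Origin at the centre of its underside.
- marker: Bystander: black marker pen with red cap lying flat, 130 mm long, along its x. Origin at the centre of its underside.

How it is judged:
On the way, in this order (a step that is already met when the one before it is completed fails the run):
1. the orange cap is screwed home (value of joint loose_cap below 0.1 rad), for 0.2 s.
2. the wheel is gripped and its heavy side is down (z of slug_c0 in the frame of rotator below 0.10237 m and contact force between the fingers and wheel above 2 N), for 0.2 s.
At the end, for the whole second after the job is handed in: The slug's centre lies within 25 degrees of straight below the axle, the orange cap is home within 0.1 rad (6 degrees), the wheel is still (under 0.05 rad/s) and the fingers are gripping it with more than 2 N of contact (all of step 2 and value of joint loose_cap below 0.1 rad and velocity of joint wheel between -0.05 and 0.05 rad/s); the arm keeps its last pose, push and grip.
It fails at once if the wheel is turned more than 40 degrees from the orange tube's upright with its cap still loose (value of joint loose_cap above 0.15 rad and (value of joint wheel above 0.7 rad or value of joint wheel below -0.7 rad)).
It fails at once if a bystander is pushed out of its place (more than 40 mm) (distance of any of petri, tape_green, tape_pink, beaker, wash_bottle, tweezers, marker from where it was at the start of the episode above 0.04 m).
It also fails if it takes over 72 s, if anything falls off the work surface, if the arm or the gripper's body presses on something with over 40 N, if the wrist force passes 120 N, or if a joint passes its speed limit or range.

## Robot

A 7-joint arm with a two-finger parallel gripper is mounted at the origin on the work surface. World frame = base frame: x ahead of the robot, y to its left, z up, the work surface at z = 0. Lengths are in m, angles in rad, forces in N, time in s.
With the tool pointing down it reaches from about 0.4 to 0.9 m from the base axis. Payload 5.5 kg.
Tool frame: the origin (TCP) lies at the very end of the fingers, on their centre line; the grasp point (between the pads) lies 19 mm behind it (arm.hold_point_z is the distance from the TCP to the grasp point, in m); z points along the fingers, y is the line along which they close (so a half turn about z gives the same grasp; the last joint's range is limited). The gripper opens to 85 mm and grips with 20 to 120 N. Pads are 22 mm wide; open, the fingers measure 114 mm over their backs; the gripper's body (76 mm by 85 mm) begins 54 mm behind the grasp point. The pads swing forward as they close: fully open they stand 13 mm farther back than shut.
Start: joints at [-0.942, 0.501, -0.427, 1.55, 0.221, 1.138, -0.21], TCP at [0.232, 0.607, 0.231] pointing down, gripper open.
Joint ranges: [-2.88, 2.88], [-0.31, 2.03], [-1.54, 1.56], [0.2, 2.42], [-1.41, 4.55], [0.19, 2.02], [-2.57, 2.57]. Speed limits (rad/s): [2.57, 2.57, 3.14, 3.14, 3.14, 3.14, 3.14].

## Interface

Orientations are given as a unit quaternion [x, y, z, w].
In Python, from plant import arm, eyes gives the robot as it stands.
- The arm moves only by the tool jog_arm, never from a script. Its argument "steps" is a list of rows, each an object of numbers: "dx", "dy", "dz": the shift along the world's x, y, z in m; "roll": the turn about the world's z in rad; "hand": the closure in counts, from 0 (fully open) to 255 (shut). In form: [{"dx": .., "dy": .., "dz": .., "roll": .., "hand": ..}, ...]. A call has 1 to 20 rows; each row shifts and turns the commanded pose from where the row before left it; what a row does not reach is not made up. A row lasts 1/8 s, in which the tool goes at most 62.5 mm and 10.7 degrees, less where a joint would pass 70% of its speed; a pose out of reach is approached as far as the arm can. A call with a gripper value outside its range is refused whole. The fingers move at their own pace and stop on an object; the grip force is fixed at half the most. Time passes only in rows, so rows that do not move let the fingers close. It gives the time, the measured TCP pose, the force, the opening and the grip force at its end, in the units of the state.
- arm.observe(): the state, without advancing time (a new reading comes with each control period).
- eyes.camera(name): name is "side" or "top" or "wrist"; returns a dict with "image" (400x640x3 uint8, red, green, blue), "K" (3x3 intrinsics, pixels), "R" (3x3) and "t" (3): a world point X has camera coordinates R X + t. Camera axes: x right, y down, z forward; pixel columns grow to the right and rows downward; lengths in m; the calibration is good to about 2 mm. A picture is of the moment at which its call begins. There is no depth.
- arm.job_done(): hands the job in; it is judged then, once.
The state is a dict: "time_s": time; "q": joint angles; "qvel": joint speeds; "effort": joint torques, N m; "position": TCP position; "orientation": TCP orientation; "contact_force": force on the tool from outside, world axes, zero at the start; "ft_torque": the same for the moment, N m; "opening": finger opening in m; "finger_force": force on a finger pad.
Only numpy, scipy, OpenCV 4.12 (cv2) and the standard library are available. Lean on these libraries where they do the work, as an engineer would, in place of code of your own. Each camera call takes 0.05 s, during which the arm holds its last target. There are 200 camera calls.

## Working session

There is one attempt and no reset: what is moved stays moved. The work goes in short steps, Python scripts to look and compute and a tool call to move; the robot and the scene stay as the last step left them, time stands still between calls to the robot, and variables do not carry over. Pictures are saved under pics/ and viewed, at most 10 in all, crops included, and the job is handed in when it is done.

Besides the shell and the picture viewer there is one more tool, called after "Emit:" in YAML: its name, and indented under it one key for each argument. jog_arm: Moves the arm, as the interface text tells. Its arguments: {"type":"object","properties":{"steps":{"type":"array"}},"required":["steps"]}

```bash
mkdir -p pics; python3 - <<'E'
from plant import arm, eyes
import cv2, numpy as np, pickle
s=arm.observe(); print(s['time_s'],s['position'],s['orientation'],s['opening'])
ims={}
for n in ["side","top"]:
    c=eyes.camera(n); ims[n]=c
    print(n,c['K'].tolist(),np.round(c['R'],3).tolist(),np.round(c['t'],3).tolist())
    cv2.imwrite(f'pics/{n}0.png',c['image'][:,:,::-1])
pickle.dump(ims,open('c0.pkl','wb'))
E
```

```text
0.0 [0.2322715  0.60633956 0.23025152] [ 1.81828117e-01  9.83329844e-01 -9.51846761e-04 -2.16567103e-04] 0.08551721737603327
side [[384.69074625924554, 0.0, 320.41754631546974], [0.0, 384.69074625924554, 199.89521416086242], [0.0, 0.0, 1.0]] [[0.886, -0.463, 0.014], [-0.357, -0.701, -0.617], [0.296, 0.542, -0.787]] [-0.514, 0.319, 1.171]
top [[427.2265516816818, 0.0, 319.1670441598489], [0.0, 427.2265516816818, 197.1016007071074], [0.0, 0.0, 1.0]] [[0.017, -1.0, -0.002], [-0.996, -0.017, -0.091], [0.091, 0.003, -0.996]] [0.012, 0.582, 1.426]
```

View pics/side0.png

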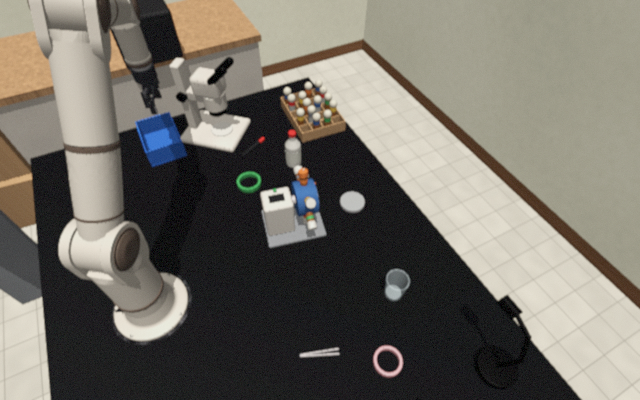

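View pics/top0.png

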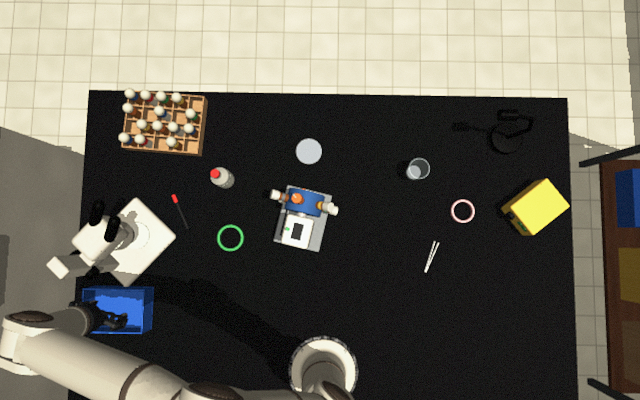

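The top view shows the rotator at about (303,212), with its axle pointing roughly along world +x, the orange cap at (297,198) and the housing at (299,231). In the side view the cap is at (303,175). Next I'll triangulate the cap and housing and move the wrist camera closer.

```bash
cat > h.py <<'E'
import numpy as np, cv2
def ray(c,uv):
    d=np.linalg.inv(c['K'])@np.array([uv[0],uv[1],1.]); R=c['R']; return -R.T@c['t'], R.T@d
def plane(c,uv,z):
    o,d=ray(c,uv); return o+d*(z-o[2])/d[2]
def tri(cs,uvs):
    A=np.zeros((3,3));b=np.zeros(3);L=[]
    for c,uv in zip(cs,uvs):
        o,d=ray(c,uv); d=d/np.linalg.norm(d); P=np.eye(3)-np.outer(d,d); A+=P;b+=P@o;L.append((P,o))
    x=np.linalg.solve(A,b); return x,[np.linalg.norm(P@(x-o)) for P,o in L]
def proj(c,X):
    p=c['K']@(c['R']@np.asarray(X)+c['t']); return p[:2]/p[2]
def blob(c,lo,hi,box=None,k=0):
    h=cv2.cvtColor(c['image'],cv2.COLOR_RGB2HSV); m=cv2.inRange(h,np.array(lo),np.array(hi))
    if box:
        z=np.zeros_like(m); x0,y0,x1,y1=box; z[y0:y1,x0:x1]=m[y0:y1,x0:x1]; m=z
    if k: m=cv2.morphologyEx(m,cv2.MORPH_OPEN,np.ones((k,k)))
    n,l,s,ce=cv2.connectedComponentsWithStats(m)
    o=sorted(range(1,n),key=lambda i:-s[i,4]); return [(ce[i],s[i].tolist(),l==i) for i in o]
E
python3 - <<'E'
from h import *; import pickle
C=pickle.load(open('c0.pkl','rb')); T,S=C['top'],C['side']
OR=((5,130,90),(18,255,255))
t=blob(T,*OR,(270,180,345,255)); s=blob(S,*OR,(280,155,330,240))
for n,b in(('top',t),('side',s)): print(n,[(np.round(x[0],1),x[1]) for x in b[:3]])
print('orange',tri([T,S],[t[0][0],s[0][0]]))
wh=((0,0,190),(180,40,255))
for n,b in (('top',blob(T,*wh,(270,180,345,255),2)),('side',blob(S,*wh,(255,155,330,245),2))): print(n,[(np.round(x[0],1),x[1]) for x in b[:5]])
w=blob(T,*wh,(270,205,345,255),3)[0]
r=cv2.minAreaRect(np.argwhere(w[2])[:,::-1].astype(np.float32)); bx=cv2.boxPoints(r)
print([np.round(plane(T,p,0.16),3) for p in bx], plane(T,r[0],0.16))
cv2.imwrite('pics/crop1.png',np.hstack([cv2.resize(T['image'][175:260,262:347],None,fx=4.6,fy=4.6,interpolation=2),cv2.resize(S['image'][155:250,250:340],(391,391),interpolation=2)])[:,:,::-1])
E
```

```text
top [(array([297.4, 198.5]), [291, 193, 13, 11, 92]), (array([286.4, 197.5]), [284, 194, 5, 8, 23]), (array([316.7, 204.5]), [316, 202, 3, 6, 12])]
side [(array([303.1, 175.8]), [298, 168, 11, 17, 127]), (array([308.1, 214.1]), [304, 212, 9, 6, 18])]
orange (array([0.55932809, 0.08563831, 0.21827433]), [np.float64(0.0007126768536703181), np.float64(0.0007126768536702105)])
top [(array([298.6, 231.6]), [283, 214, 32, 36, 638]), (array([331.5, 208.9]), [324, 204, 15, 12, 114]), (array([276.3, 195.3]), [273, 191, 8, 9, 55])]
side [(array([277.8, 200.8]), [262, 188, 34, 25, 468]), (array([311.3, 203.4]), [307, 199, 9, 10, 68]), (array([312.5, 225.2]), [309, 222, 8, 8, 52]), (array([298. , 169.1]), [296, 167, 6, 6, 26])]
[array([0.429, 0.138, 0.16 ]), array([0.529, 0.114, 0.16 ]), array([0.51 , 0.035, 0.16 ]), array([0.409, 0.06 , 0.16 ])] [0.46899946 0.08663141 0.16      ]
```

View pics/crop1.png

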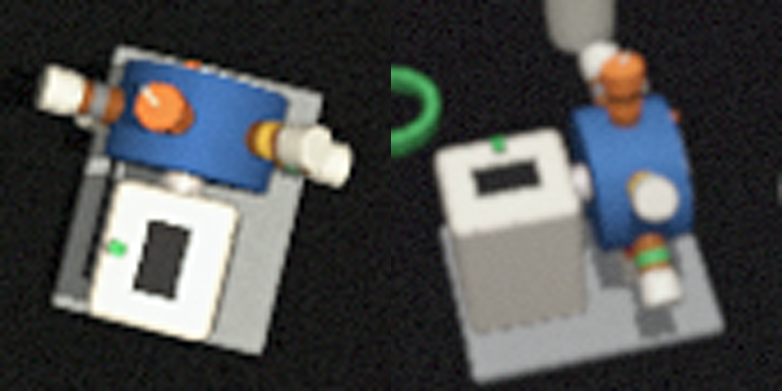

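The crop shows the rotator yawed about -13.6°. The orange tube leans towards rotator +y by about 0.2 rad, and the cap's white line is at about (145,95). I'll move above the cap.

Emit:
jog_arm:
  steps:
    - {"dz":0.05}
    - {"dz":0.05}
    - {"dz":0.03,"dx":0.02,"dy":-0.03}
    - {"dx":0.025,"dy":-0.04}
    - {"dx":0.025,"dy":-0.04}
    - {"dx":0.025,"dy":-0.04}
    - {"dx":0.025,"dy":-0.04}
    - {"dx":0.025,"dy":-0.04}
    - {"dx":0.025,"dy":-0.04}
    - {"dx":0.025,"dy":-0.04}
    - {"dx":0.025,"dy":-0.04}
    - {"dx":0.025,"dy":-0.04}
    - {"dx":0.025,"dy":-0.04}
    - {"dx":0.025,"dy":-0.04}
    - {"dx":0.025,"dy":-0.04}
    - {"dx":0.01,"dy":-0.01}

```text
schema error: expected keys dx, dy, dz, roll, hand
```

```bash
python3 - <<'E'
from plant import arm, eyes
from h import *; import pickle
s=arm.observe(); print(s['time_s'],s['position'],s['orientation'],s['opening'],np.round(s['q'],2),s['contact_force'],s['ft_torque'])
c=eyes.camera('wrist'); pickle.dump(c,open('w1.pkl','wb')); cv2.imwrite('pics/w1.png',c['image'][:,:,::-1])
print(-c['R'].T@c['t'],c['R'][2])
E
```

```text
0.1 [0.23234543 0.60641261 0.23038699] [ 1.81872514e-01  9.83321751e-01 -8.33257865e-04 -1.67762394e-04] 0.08550781454722843 [-0.94  0.5  -0.43  1.55  0.22  1.14 -0.21] [ 0.11200899 -0.08967306 -0.39417558] [ 0.03622626  0.00393225 -0.01442312]
[0.15838768 0.6342559  0.37238415] [ 0.28573662 -0.11095443 -0.95186328]
```

View pics/w1.png

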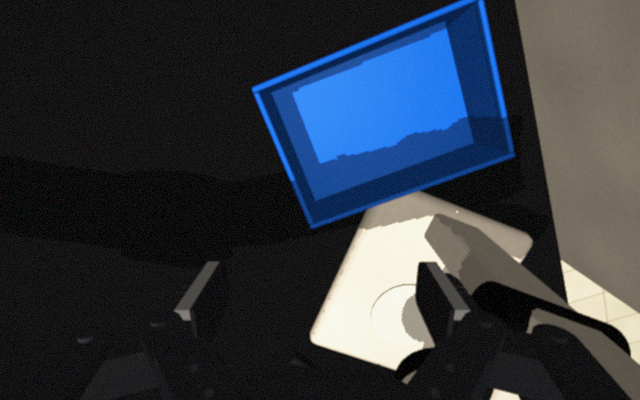

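The move was refused because every row needs all five keys. The wrist view shows only the blue bin and the microscope base at the start pose. I'll resend it.

Emit:
jog_arm:
  steps:
    - {"dx":0,"dy":0,"dz":0.05,"roll":0,"hand":0}
    - {"dx":0,"dy":0,"dz":0.05,"roll":0,"hand":0}
    - {"dx":0.02,"dy":-0.03,"dz":0.03,"roll":0,"hand":0}
    - {"dx":0.025,"dy":-0.04,"dz":0,"roll":0,"hand":0}
    - {"dx":0.025,"dy":-0.04,"dz":0,"roll":0,"hand":0}
    - {"dx":0.025,"dy":-0.04,"dz":0,"roll":0,"hand":0}
    - {"dx":0.025,"dy":-0.04,"dz":0,"roll":0,"hand":0}
    - {"dx":0.025,"dy":-0.04,"dz":0,"roll":0,"hand":0}
    - {"dx":0.025,"dy":-0.04,"dz":0,"roll":0,"hand":0}
    - {"dx":0.025,"dy":-0.04,"dz":0,"roll":0,"hand":0}
    - {"dx":0.025,"dy":-0.04,"dz":0,"roll":0,"hand":0}
    - {"dx":0.025,"dy":-0.04,"dz":0,"roll":0,"hand":0}
    - {"dx":0.025,"dy":-0.04,"dz":0,"roll":0,"hand":0}
    - {"dx":0.025,"dy":-0.04,"dz":0,"roll":0,"hand":0}
    - {"dx":0.025,"dy":-0.04,"dz":0,"roll":0,"hand":0}
    - {"dx":0.01,"dy":-0.01,"dz":0,"roll":0,"hand":0}

```text
time_s: 2.15
position: [0.5635, 0.0828, 0.3608]
orientation: [0.185, 0.983, -0.001, -0.0]
contact_force: [-1.0, 0.0, 0.6]
opening: 0.0851
finger_force: 0.0
```

```bash
python3 - <<'E'
from plant import arm, eyes
from h import *; import pickle
s=arm.observe(); print(s['time_s'],s['position'],s['orientation'],s['opening'],np.round(s['q'],2),s['contact_force'],s['ft_torque'])
c=eyes.camera('wrist'); pickle.dump(c,open('w1.pkl','wb')); cv2.imwrite('pics/w2.png',c['image'][:,:,::-1])
print(-c['R'].T@c['t'],c['R'][2])
for x in blob(c,(5,130,90),(18,255,255))[:4]: print(np.round(x[0],1),x[1])
E
```

```text
2.15 [0.56353286 0.08281334 0.36077541] [ 1.84658707e-01  9.82802299e-01 -8.88122032e-04 -1.21708358e-04] 0.0850996979882415 [-0.12  0.23 -0.09  1.6   0.02  1.32  0.99] [-0.95696415  0.00169904  0.59996748] [ 0.02159852 -0.01794163 -0.00741922]
[0.48974508 0.11110597 0.50279767] [ 0.28523914 -0.11265127 -0.95181318]
[602.2 211.3] [571, 143, 69, 142, 5886]
[323.1 183.7] [305, 165, 39, 40, 1062]
[358.8 159.5] [353, 142, 12, 31, 245]
[264.4 177.8] [253, 163, 19, 29, 170]
```

View pics/w2.png

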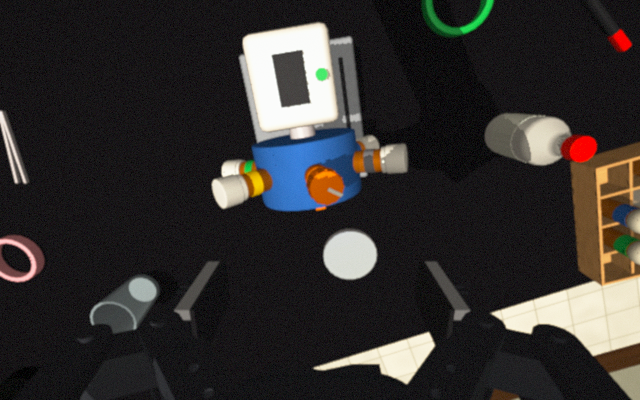

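The wrist view shows the cap at (326,186) with its white line ending near (342,194), the housing top at (290,72) and the petri dish at (350,254). I'll fit the housing quad and triangulate the cap.

```bash
python3 - <<'E'
from h import *; import pickle
C=pickle.load(open('c0.pkl','rb')); T,S=C['top'],C['side']; W=pickle.load(open('w1.pkl','rb'))
OR=((5,130,90),(18,255,255)); wh=((0,0,170),(180,45,255))
ow=blob(W,*OR,(295,150,352,212),5)[0]; ot=blob(T,*OR,(270,180,345,255))[0]; os_=blob(S,*OR,(280,155,330,186))[0]
print('cap px',ow[0],ow[1],ot[0],os_[0])
print('cap tri WT',tri([W,T],[ow[0],ot[0]]),'WTS',tri([W,T,S],[ow[0],ot[0],os_[0]]))
def quad(c,box,k):
    m=blob(c,*wh,box,k)[0][2].astype(np.uint8)
    h=cv2.convexHull(cv2.findContours(m,0,1)[0][0])
    r=cv2.approxPolyN(h,4,ensure_convex=True).reshape(-1,2).astype(float); return r
for n,c,b,k in(('W',W,(235,15,345,142),13),('T',T,(275,205,345,255),5)):
    q=quad(c,b,k); P=np.array([plane(c,p,.16) for p in q]); 
    print(n,q.tolist()); print(np.round(P,3).tolist(),'mean',P.mean(0).round(4)); 
    for i in range(4):
        d=P[(i+1)%4]-P[i]; print(round(np.hypot(*d[:2]),3),round(np.degrees(np.arctan2(d[1],d[0]))%90,1))
    if n=='W': cw=proj(c,P.mean(0))
    else: print('housing tri',tri([W,T],[cw,proj(c,P.mean(0))]))
pe=blob(W,(0,0,120),(180,60,255),(315,225,385,285),5)[0]; print('petri',plane(W,pe[0],.012))
E
```

```text
cap px [322.87704131 183.55139289] [306, 165, 37, 39, 1041] [297.35869565 198.52173913] [303.09448819 175.80314961]
cap tri WT (array([0.55786891, 0.08535849, 0.22633147]), [np.float64(0.00012162007732404271), np.float64(0.00012162007732389721)]) WTS (array([0.5592692 , 0.08507161, 0.21917473]), [np.float64(0.0005332946309227635), np.float64(0.001030360280274828), np.float64(0.0005420891264036217)])
W [[342.0, 143.0], [256.0, 133.0], [235.0, 36.0], [325.0, 22.0]]
[[0.54, 0.114, 0.16], [0.498, 0.034, 0.16], [0.408, 0.053, 0.16], [0.428, 0.138, 0.16]] mean [0.4689 0.0847 0.16  ]
0.09 62.2
0.092 77.7
0.087 76.6
0.115 77.9
T [[306.0, 249.0], [280.0, 243.0], [287.0, 215.0], [316.0, 210.0]]
[[0.41, 0.059, 0.16], [0.426, 0.139, 0.16], [0.512, 0.12, 0.16], [0.529, 0.031, 0.16]] mean [0.4694 0.0873 0.16  ]
0.082 78.1
0.088 77.3
0.09 10.8
0.123 76.7
housing tri (array([0.46954268, 0.08618991, 0.17657526]), [np.float64(0.0004529231614410149), np.float64(0.0004529231614410251)])
petri [0.74162564 0.06251978 0.012     ]
```

Emit:
jog_arm:
  steps:
    - {"dx":-0.003,"dy":0.0035,"dz":-0.01,"roll":0.18,"hand":0}
    - {"dx":0,"dy":0,"dz":-0.01,"roll":0.18,"hand":0}
    - {"dx":0,"dy":0,"dz":-0.01,"roll":0.18,"hand":0}
    - {"dx":0,"dy":0,"dz":-0.01,"roll":0.18,"hand":0}
    - {"dx":0,"dy":0,"dz":-0.01,"roll":0.18,"hand":0}
    - {"dx":0,"dy":0,"dz":-0.01,"roll":0.18,"hand":0}
    - {"dx":0,"dy":0,"dz":-0.01,"roll":0.18,"hand":0}
    - {"dx":0,"dy":0,"dz":-0.01,"roll":0.18,"hand":0}
    - {"dx":0,"dy":0,"dz":0,"roll":0.18,"hand":0}
    - {"dx":0,"dy":0,"dz":0,"roll":0.1,"hand":0}

```text
time_s: 3.45
position: [0.5583, 0.0927, 0.2808]
orientation: [-0.629, 0.777, 0.0, -0.001]
contact_force: [0.3, 1.1, -1.0]
opening: 0.0853
finger_force: 0.0
```

```bash
cat > st.py <<'E'
from plant import arm
import numpy as np
from scipy.spatial.transform import Rotation as R
def st():
    s=arm.observe(); y=R.from_quat(s['orientation']).as_matrix()[:,1]
    print('t',round(s['time_s'],2),'p',np.round(s['position'],4),'head',round(np.degrees(np.arctan2(y[1],y[0])),1),'q7',round(s['q'][6],2),'F',np.round(s['contact_force'],2),'M',np.round(s['ft_torque'],3),'open',round(s['opening'],4),'ff',np.round(s['finger_force'],1)); return s
if __name__=='__main__': st()
E
python3 st.py; python3 - <<'E'
from plant import eyes
from h import *; import pickle
c=eyes.camera('wrist'); pickle.dump(c,open('w2.pkl','wb')); cv2.imwrite('pics/w3.png',c['image'][:,:,::-1])
ow=blob(c,(5,130,90),(18,255,255),None,5)
for o in ow[:4]: print(np.round(o[0],1),o[1])
W=pickle.load(open('w1.pkl','rb'))
print(proj(c,[.5555,.066,.135]),proj(c,[.560,.0863,.2328]),proj(c,[.5602,.0873,.242]))
for o in ow[:3]: print(tri([W,c],[[322.9,183.6],o[0]]))
E
```

```text
t 3.45 p [0.5583 0.0927 0.2808] head 168.0 q7 2.57 F [ 0.27  1.12 -1.03] M [-0.013  0.041  0.052] open 0.0853 ff 0.0
[319.4 213.3] [294, 175, 51, 72, 2535]
[319.  253.5] [307, 249, 25, 10, 231]
[320.9 117.7] [309, 113, 25, 11, 205]
[319.4  96.2] [309, 93, 22, 7, 125]
[317.74224604 158.37124206] [315.93834195 219.4943558 ] [315.72583125 226.59394102]
(array([0.55775646, 0.08518969, 0.22599178]), [np.float64(0.00016416173861958042), np.float64(0.00016416173861937507)])
(array([0.55336303, 0.09031899, 0.26822177]), [np.float64(0.005814639530333055), np.float64(0.005814639530333281)])
(array([0.56048457, 0.05483626, 0.15177745]), [np.float64(0.028196411311723273), np.float64(0.028196411311723273)])
```

View pics/w3.png

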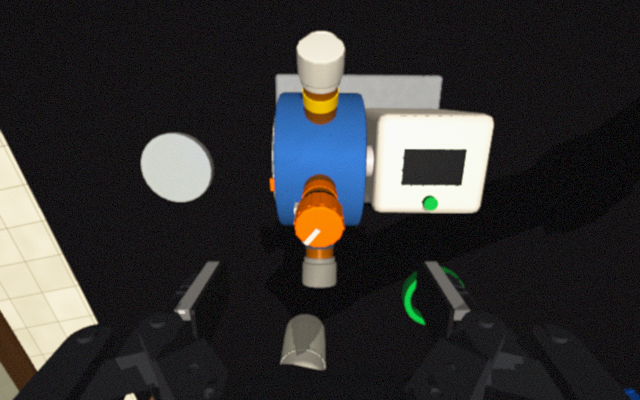

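The wrist view shows the wheel plane on column 319, in line with the gripper. The cap top is at (320,226) with its line pointing towards +x'/+y', so it is about 0.9 rad loose. Joint 7 is at its limit, so I'll roll back a little before descending.

Emit:
jog_arm:
  steps:
    - {"dx":0,"dy":0,"dz":0,"roll":-0.15,"hand":0}
    - {"dx":0,"dy":0,"dz":0,"roll":-0.1,"hand":0}
    - {"dx":0,"dy":0,"dz":0,"roll":0,"hand":0}

```text
time_s: 3.88
position: [0.559, 0.0916, 0.2814]
orientation: [-0.525, 0.851, 0.0, 0.0]
contact_force: [0.8, 0.1, -0.1]
opening: 0.0853
finger_force: 0.0
```

```bash
python3 st.py
```

```text
t 3.88 p [0.559  0.0916 0.2814] head 153.3 q7 2.33 F [ 0.8   0.14 -0.07] M [-0.004 -0.039  0.004] open 0.0853 ff 0.0
```

Emit:
jog_arm:
  steps:
    - {"dx":0.001,"dy":-0.0055,"dz":-0.015,"roll":0,"hand":0}
    - {"dx":0,"dy":0,"dz":-0.025,"roll":0,"hand":0}
    - {"dx":0,"dy":0,"dz":-0.027,"roll":0,"hand":0}
    - {"dx":0,"dy":0,"dz":0,"roll":0,"hand":0}
    - {"dx":0,"dy":0,"dz":0,"roll":0,"hand":255}
    - {"dx":0,"dy":0,"dz":0,"roll":0,"hand":255}
    - {"dx":0,"dy":0,"dz":0,"roll":0,"hand":255}
    - {"dx":0,"dy":0,"dz":0,"roll":0,"hand":255}
    - {"dx":0,"dy":0,"dz":0,"roll":0,"hand":255}
    - {"dx":0,"dy":0,"dz":0,"roll":0,"hand":255}

```text
time_s: 5.12
position: [0.5588, 0.0864, 0.2153]
orientation: [-0.525, 0.851, 0.001, -0.001]
contact_force: [-7.2, 1.4, 6.2]
opening: 0.0285
finger_force: 58.6
```

```bash
python3 st.py
```

```text
t 5.12 p [0.5588 0.0864 0.2153] head 153.4 q7 2.31 F [-7.16  1.41  6.16] M [0.218 1.24  0.009] open 0.0285 ff 58.6
```

Emit:
jog_arm:
  steps:
    - {"dx":-0.0015,"dy":-0.005,"dz":0.001,"roll":0,"hand":255}
    - {"dx":-0.0015,"dy":-0.005,"dz":0.0005,"roll":0,"hand":255}
    - {"dx":-0.0015,"dy":-0.005,"dz":0.0005,"roll":0,"hand":255}
    - {"dx":-0.0015,"dy":-0.005,"dz":0,"roll":0,"hand":255}
    - {"dx":0,"dy":0,"dz":0,"roll":0,"hand":255}

```text
time_s: 5.75
position: [0.5539, 0.066, 0.2163]
orientation: [-0.525, 0.851, 0.001, -0.0]
contact_force: [-2.8, 3.9, -0.7]
opening: 0.0282
finger_force: 61.9
```

```bash
python3 st.py
```

```text
t 5.75 p [0.5539 0.066  0.2163] head 153.3 q7 2.35 F [-2.83  3.94 -0.71] M [ 1.258  0.498 -0.088] open 0.0282 ff 61.9
```

Emit:
jog_arm:
  steps:
    - {"dx":0,"dy":0,"dz":0,"roll":-0.1,"hand":255}
    - {"dx":0,"dy":0,"dz":0,"roll":-0.1,"hand":255}
    - {"dx":0,"dy":0,"dz":0,"roll":-0.1,"hand":255}
    - {"dx":0,"dy":0,"dz":0,"roll":-0.1,"hand":255}
    - {"dx":0,"dy":0,"dz":0,"roll":-0.1,"hand":255}

```text
time_s: 6.38
position: [0.5534, 0.0664, 0.2163]
orientation: [-0.297, 0.955, 0.001, -0.001]
contact_force: [-3.2, 4.7, 0.3]
opening: 0.0287
finger_force: 62.0
```

```bash
python3 st.py
```

```text
t 6.38 p [0.5534 0.0664 0.2163] head 124.5 q7 1.88 F [-3.18  4.66  0.31] M [1.372 0.824 0.127] open 0.0287 ff 62.0
```

Emit:
jog_arm:
  steps:
    - {"dx":0,"dy":0,"dz":0,"roll":-0.1,"hand":255}
    - {"dx":0,"dy":0,"dz":0,"roll":-0.1,"hand":255}

```text
time_s: 6.62
position: [0.5533, 0.0667, 0.2163]
orientation: [-0.2, 0.98, 0.001, -0.001]
contact_force: [-4.7, 5.0, 0.4]
opening: 0.0279
finger_force: 62.0
```

```bash
python3 st.py
```

```text
t 6.62 p [0.5533 0.0667 0.2163] head 113.1 q7 1.7 F [-4.73  4.97  0.39] M [1.506 0.841 0.094] open 0.0279 ff 62.0
```

Emit:
jog_arm:
  steps:
    - {"dx":0,"dy":0,"dz":0,"roll":-0.08,"hand":255}
    - {"dx":0,"dy":0,"dz":0,"roll":-0.04,"hand":255}

```text
time_s: 6.88
position: [0.5533, 0.0668, 0.2163]
orientation: [-0.142, 0.99, 0.001, -0.001]
contact_force: [-5.2, 4.8, 0.8]
opening: 0.0283
finger_force: 62.0
```

```bash
python3 st.py
```

```text
t 6.88 p [0.5533 0.0668 0.2163] head 106.3 q7 1.58 F [-5.23  4.75  0.8 ] M [1.537 0.825 0.138] open 0.0283 ff 62.0
```

Emit:
jog_arm:
  steps:
    - {"dx":0,"dy":0,"dz":0,"roll":-0.08,"hand":255}
    - {"dx":0,"dy":0,"dz":0,"roll":-0.04,"hand":255}

```text
time_s: 7.12
position: [0.5532, 0.067, 0.2163]
orientation: [-0.082, 0.997, 0.001, -0.001]
contact_force: [-4.2, 5.6, -0.4]
opening: 0.0281
finger_force: 62.0
```

```bash
python3 st.py
```

```text
t 7.12 p [0.5532 0.067  0.2163] head 99.4 q7 1.47 F [-4.23  5.56 -0.41] M [1.607 0.81  0.186] open 0.0281 ff 62.0
```

Emit:
jog_arm:
  steps:
    - {"dx":0,"dy":0,"dz":0,"roll":-0.06,"hand":255}
    - {"dx":0,"dy":0,"dz":0,"roll":-0.04,"hand":255}

```text
time_s: 7.38
position: [0.553, 0.065, 0.2163]
orientation: [-0.032, 0.999, -0.0, -0.002]
contact_force: [-5.2, 1.6, 2.0]
opening: 0.0285
finger_force: 62.8
```

```bash
python3 st.py
```

```text
t 7.38 p [0.553  0.065  0.2163] head 93.7 q7 1.38 F [-5.2   1.59  1.99] M [0.451 1.015 0.153] open 0.0285 ff 62.8
```

Emit:
jog_arm:
  steps:
    - {"dx":0,"dy":0,"dz":0,"roll":-0.06,"hand":255}
    - {"dx":0,"dy":0,"dz":0,"roll":-0.04,"hand":255}

```text
time_s: 7.62
position: [0.553, 0.0651, 0.2162]
orientation: [0.018, 1.0, -0.0, -0.002]
contact_force: [-4.9, 2.3, 0.9]
opening: 0.0281
finger_force: 62.9
```

```bash
python3 st.py
```

```text
t 7.62 p [0.553  0.0651 0.2162] head 88.0 q7 1.28 F [-4.93  2.29  0.95] M [0.46  1.071 0.638] open 0.0281 ff 62.9
```

The twist moment jumped to 0.64 N m, so the cap is at its stop. I'll press a touch further, open, back up and look.

Emit:
jog_arm:
  steps:
    - {"dx":0,"dy":0,"dz":0,"roll":-0.03,"hand":255}
    - {"dx":0,"dy":0,"dz":0,"roll":0,"hand":255}

```text
time_s: 7.88
position: [0.553, 0.0651, 0.2163]
orientation: [0.031, 1.0, -0.001, -0.001]
contact_force: [-4.2, 1.7, 0.8]
opening: 0.0284
finger_force: 62.9
```

```bash
python3 st.py
```

```text
t 7.88 p [0.553  0.0651 0.2163] head 86.4 q7 1.26 F [-4.25  1.71  0.83] M [0.33  1.027 1.126] open 0.0284 ff 62.9
```

Emit:
jog_arm:
  steps:
    - {"dx":0,"dy":0,"dz":0,"roll":0,"hand":0}
    - {"dx":0,"dy":0,"dz":0,"roll":0,"hand":0}
    - {"dx":0,"dy":0,"dz":0,"roll":0,"hand":0}
    - {"dx":0,"dy":0,"dz":0.03,"roll":0,"hand":0}
    - {"dx":0,"dy":0,"dz":0.05,"roll":-0.18,"hand":0}
    - {"dx":0,"dy":0,"dz":0,"roll":-0.18,"hand":0}
    - {"dx":0,"dy":0,"dz":0,"roll":-0.18,"hand":0}
    - {"dx":0,"dy":0,"dz":0,"roll":-0.18,"hand":0}
    - {"dx":0,"dy":0,"dz":0,"roll":-0.18,"hand":0}
    - {"dx":0,"dy":0,"dz":0,"roll":-0.18,"hand":0}
    - {"dx":0,"dy":0,"dz":0,"roll":-0.18,"hand":0}
    - {"dx":0,"dy":0,"dz":0,"roll":-0.18,"hand":0}
    - {"dx":0,"dy":0,"dz":0,"roll":-0.18,"hand":0}
    - {"dx":0,"dy":0,"dz":0,"roll":-0.1,"hand":0}
    - {"dx":0,"dy":0,"dz":0,"roll":0,"hand":0}

```text
time_s: 9.75
position: [0.5545, 0.0648, 0.2963]
orientation: [0.779, 0.627, -0.0, 0.0]
contact_force: [-0.2, 0.3, 0.1]
opening: 0.0855
finger_force: 0.0
```

```bash
python3 st.py; python3 - <<'E'
from plant import eyes
from h import *; import pickle
c=eyes.camera('wrist'); pickle.dump(c,open('w3.pkl','wb'))
u,v=proj(c,[.5555,.066,.245]).astype(int); print(u,v)
print(proj(c,[.5555,.066,.135]))
cv2.imwrite('pics/w4.png',cv2.resize(c['image'][max(0,v-120):v+130,max(0,u-150):u+150],None,fx=2,fy=2)[:,:,::-1])
E
```

```text
t 9.75 p [0.5545 0.0648 0.2963] head -12.3 q7 -0.38 F [-0.19  0.27  0.12] M [ 0.007 -0.017  0.024] open 0.0855 ff 0.0
323 222
[322.94585144 180.31676817]
```

View pics/w4.png

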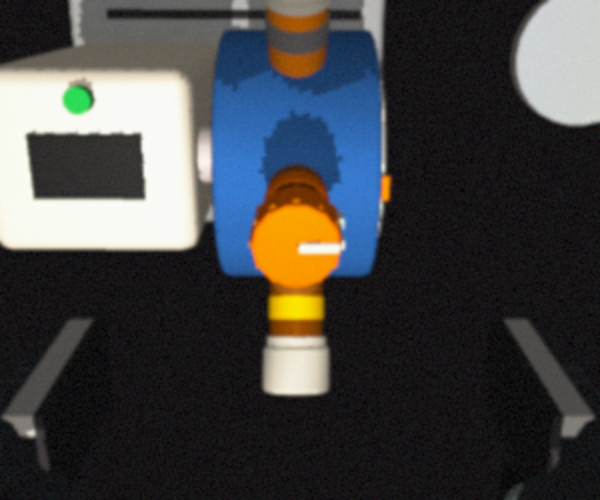

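The crop shows the white line pointing along rotator +x at (320,248), at the collar pointer, so the cap is home. I'll print an arc table, then grip the cap along the axle.

```bash
cat > log.py <<'E'
from st import *; import json,sys
s=st(); open('log.jsonl','a').write(json.dumps(dict(tag=sys.argv[1],p=list(map(float,s['position'])),F=list(map(float,s['contact_force'])),M=list(map(float,s['ft_torque'])),t=float(s['time_s'])))+'\n')
yp=np.array([.2207,.9753]); d=(np.array(s['position'][:2])-[.5535,.0655])@yp; z=s['position'][2]+.019-.135
print('theta',round(np.degrees(np.arctan2(-d,z)),1),'r',round(float(np.hypot(d,z)),4))
E
python3 - <<'E'
import numpy as np
th=np.radians(np.arange(0,76,5)); y=-.1*np.sin(th); z=.1*np.cos(th)
for i in range(len(th)-1):
    d=y[i+1]-y[i]; print(f"{np.degrees(th[i]):.0f}-> {d*.2207:.4f} {d*.9753:.4f} {z[i+1]-z[i]:.4f}")
E
```

```text
0-> -0.0019 -0.0085 -0.0004
5-> -0.0019 -0.0084 -0.0011
10-> -0.0019 -0.0083 -0.0019
15-> -0.0018 -0.0081 -0.0026
20-> -0.0018 -0.0079 -0.0033
25-> -0.0017 -0.0075 -0.0040
30-> -0.0016 -0.0072 -0.0047
35-> -0.0015 -0.0068 -0.0053
40-> -0.0014 -0.0063 -0.0059
45-> -0.0013 -0.0057 -0.0064
50-> -0.0012 -0.0052 -0.0069
55-> -0.0010 -0.0046 -0.0074
60-> -0.0009 -0.0039 -0.0077
65-> -0.0007 -0.0033 -0.0081
70-> -0.0006 -0.0026 -0.0083
```

Emit:
jog_arm:
  steps:
    - {"dx":-0.001,"dy":0.0005,"dz":-0.02,"roll":0,"hand":0}
    - {"dx":0,"dy":0,"dz":-0.03,"roll":0,"hand":0}
    - {"dx":0,"dy":0,"dz":-0.03,"roll":0,"hand":0}
    - {"dx":0,"dy":0,"dz":0,"roll":0,"hand":255}
    - {"dx":0,"dy":0,"dz":0,"roll":0,"hand":255}
    - {"dx":0,"dy":0,"dz":0,"roll":0,"hand":255}
    - {"dx":0,"dy":0,"dz":0,"roll":0,"hand":255}
    - {"dx":0,"dy":0,"dz":0,"roll":0,"hand":255}
    - {"dx":0,"dy":0,"dz":0,"roll":0,"hand":255}

```text
time_s: 10.92
position: [0.5542, 0.0657, 0.2182]
orientation: [0.779, 0.627, 0.001, 0.001]
contact_force: [-2.3, -0.1, 5.6]
opening: 0.0284
finger_force: 59.1
```

```bash
python3 log.py grip0
```

```text
t 10.93 p [0.5542 0.0657 0.2182] head -12.3 q7 -0.39 F [-2.28 -0.07  5.59] M [ 0.024  0.501 -0.047] open 0.0284 ff 59.1
theta -0.2 r 0.1022
```

Emit:
jog_arm:
  steps:
    - {"dx":-0.0024,"dy":-0.0085,"dz":-0.0004,"roll":0,"hand":255}
    - {"dx":-0.0019,"dy":-0.0084,"dz":-0.0011,"roll":0,"hand":255}

```text
time_s: 11.18
position: [0.5506, 0.0498, 0.2164]
orientation: [0.778, 0.628, 0.002, 0.001]
contact_force: [2.4, 4.6, 2.9]
opening: 0.0283
finger_force: 59.1
```

```bash
python3 log.py +
```

```text
t 11.18 p [0.5506 0.0498 0.2164] head -12.2 q7 -0.36 F [2.39 4.58 2.9 ] M [ 0.994 -0.506 -0.122] open 0.0283 ff 59.1
theta 9.0 r 0.1016
```

Emit:
jog_arm:
  steps:
    - {"dx":-0.0019,"dy":-0.0083,"dz":-0.0019,"roll":0,"hand":255}
    - {"dx":-0.0018,"dy":-0.0081,"dz":-0.0026,"roll":0,"hand":255}
    - {"dx":-0.0018,"dy":-0.0079,"dz":-0.0033,"roll":0,"hand":255}

```text
time_s: 11.55
position: [0.5447, 0.0234, 0.2073]
orientation: [0.779, 0.627, 0.001, 0.001]
contact_force: [4.9, 2.3, 0.2]
opening: 0.0284
finger_force: 60.1
```

```bash
python3 log.py +
```

```text
t 11.55 p [0.5447 0.0234 0.2073] head -12.3 q7 -0.31 F [4.91 2.27 0.2 ] M [ 0.911 -1.332  0.178] open 0.0284 ff 60.1
theta 25.2 r 0.1009
```

Emit:
jog_arm:
  steps:
    - {"dx":-0.0017,"dy":-0.0075,"dz":-0.004,"roll":0,"hand":255}
    - {"dx":-0.0016,"dy":-0.0072,"dz":-0.0047,"roll":0,"hand":255}
    - {"dx":-0.0015,"dy":-0.0068,"dz":-0.0053,"roll":0,"hand":255}

```text
time_s: 11.92
position: [0.54, 0.0015, 0.1932]
orientation: [0.779, 0.627, 0.001, 0.001]
contact_force: [5.4, 2.5, 1.8]
opening: 0.0283
finger_force: 60.5
```

```bash
python3 log.py +
```

```text
t 11.93 p [0.54   0.0015 0.1932] head -12.4 q7 -0.27 F [5.43 2.48 1.76] M [ 0.608 -1.408 -0.394] open 0.0283 ff 60.5
theta 40.3 r 0.1012
```

Emit:
jog_arm:
  steps:
    - {"dx":-0.0014,"dy":-0.0063,"dz":-0.0059,"roll":0,"hand":255}
    - {"dx":-0.0013,"dy":-0.0057,"dz":-0.0064,"roll":0,"hand":255}
    - {"dx":-0.0012,"dy":-0.0052,"dz":-0.0069,"roll":0,"hand":255}

```text
time_s: 12.3
position: [0.5351, -0.0199, 0.1745]
orientation: [0.78, 0.626, -0.001, 0.002]
contact_force: [4.7, -3.3, 6.7]
opening: 0.0281
finger_force: 58.9
```

```bash
python3 log.py +
```

```text
t 12.3 p [ 0.5351 -0.0199  0.1745] head -12.6 q7 -0.23 F [ 4.75 -3.27  6.67] M [-0.539 -1.003 -0.154] open 0.0281 ff 58.9
theta 56.2 r 0.1051
```

Emit:
jog_arm:
  steps:
    - {"dx":-0.001,"dy":-0.0046,"dz":-0.0074,"roll":0,"hand":255}
    - {"dx":-0.0009,"dy":-0.0039,"dz":-0.0077,"roll":0,"hand":255}

```text
time_s: 12.55
position: [0.534, -0.0252, 0.159]
orientation: [0.78, 0.626, 0.0, 0.001]
contact_force: [3.4, -1.6, 7.0]
opening: 0.0281
finger_force: 67.7
```

```bash
python3 log.py +
```

```text
t 12.55 p [ 0.534  -0.0252  0.159 ] head -12.4 q7 -0.22 F [ 3.37 -1.6   7.04] M [ 0.135 -1.118 -0.141] open 0.0281 ff 67.7
theta 65.1 r 0.1023
```

Emit:
jog_arm:
  steps:
    - {"dx":0.0009,"dy":0.0039,"dz":0.0077,"roll":0,"hand":255}
    - {"dx":0.001,"dy":0.0046,"dz":0.0074,"roll":0,"hand":255}
    - {"dx":0.0012,"dy":0.0052,"dz":0.0069,"roll":0,"hand":255}

```text
time_s: 12.92
position: [0.5359, -0.0146, 0.1794]
orientation: [0.78, 0.626, -0.002, 0.002]
contact_force: [7.2, -9.4, -6.7]
opening: 0.0282
finger_force: 62.6
```

```bash
python3 log.py -- -
```

```text
t 12.93 p [ 0.5359 -0.0146  0.1794] head -12.5 q7 -0.25 F [ 7.2  -9.42 -6.67] M [-1.679 -1.342  0.223] open 0.0282 ff 62.6
theta 52.3 r 0.1036
```

Emit:
jog_arm:
  steps:
    - {"dx":0.0013,"dy":0.0057,"dz":0.0064,"roll":0,"hand":255}
    - {"dx":0.0014,"dy":0.0063,"dz":0.0059,"roll":0,"hand":255}

```text
time_s: 13.18
position: [0.5386, -0.0049, 0.1919]
orientation: [0.781, 0.625, -0.003, 0.003]
contact_force: [4.8, -11.9, -1.5]
opening: 0.0277
finger_force: 61.9
```

```bash
python3 log.py -- -
```

```text
t 13.18 p [ 0.5386 -0.0049  0.1919] head -12.7 q7 -0.27 F [  4.84 -11.85  -1.46] M [-3.067 -1.464 -0.533] open 0.0277 ff 61.9
theta 43.4 r 0.1046
```

Emit:
jog_arm:
  steps:
    - {"dx":0.0015,"dy":0.0068,"dz":0.0053,"roll":0,"hand":255}
    - {"dx":0.0016,"dy":0.0072,"dz":0.0047,"roll":0,"hand":255}
    - {"dx":0.0017,"dy":0.0075,"dz":0.004,"roll":0,"hand":255}

```text
time_s: 13.55
position: [0.5434, 0.0175, 0.2052]
orientation: [0.78, 0.625, -0.003, 0.002]
contact_force: [5.5, -9.1, -2.1]
opening: 0.0282
finger_force: 70.0
```

```bash
python3 log.py -- -
```

```text
t 13.55 p [0.5434 0.0175 0.2052] head -12.6 q7 -0.31 F [ 5.46 -9.06 -2.1 ] M [-1.809 -1.316  0.014] open 0.0282 ff 70.0
theta 28.8 r 0.1018
```

Emit:
jog_arm:
  steps:
    - {"dx":0.0018,"dy":0.0079,"dz":0.0033,"roll":0,"hand":255}
    - {"dx":0.0018,"dy":0.0081,"dz":0.0026,"roll":0,"hand":255}
    - {"dx":0.0019,"dy":0.0083,"dz":0.0019,"roll":0,"hand":255}

```text
time_s: 13.92
position: [0.5489, 0.0424, 0.2119]
orientation: [0.78, 0.625, -0.003, 0.002]
contact_force: [9.0, -11.5, -11.0]
opening: 0.028
finger_force: 74.6
```

```bash
python3 log.py -- -
```

```text
t 13.93 p [0.5489 0.0424 0.2119] head -12.6 q7 -0.36 F [  9.   -11.55 -11.01] M [-2.892 -2.154 -0.313] open 0.028 ff 74.6
theta 13.8 r 0.0988
```

Emit:
jog_arm:
  steps:
    - {"dx":0.0019,"dy":0.0084,"dz":0.0011,"roll":0,"hand":255}
    - {"dx":0.0019,"dy":0.0085,"dz":0.0004,"roll":0,"hand":255}

```text
time_s: 14.18
position: [0.5526, 0.0582, 0.2164]
orientation: [0.781, 0.625, -0.003, 0.003]
contact_force: [-3.3, -12.7, 14.1]
opening: 0.028
finger_force: 73.9
```

```bash
python3 log.py -- -
```

```text
t 14.18 p [0.5526 0.0582 0.2164] head -12.6 q7 -0.39 F [ -3.26 -12.68  14.1 ] M [-3.216  0.108  0.016] open 0.028 ff 73.9
theta 4.2 r 0.1007
```

Emit:
jog_arm:
  steps:
    - {"dx":0.0019,"dy":0.0085,"dz":-0.0004,"roll":0,"hand":255}
    - {"dx":0.0019,"dy":0.0084,"dz":-0.0011,"roll":0,"hand":255}
    - {"dx":0.0019,"dy":0.0083,"dz":-0.0019,"roll":0,"hand":255}

```text
time_s: 14.55
position: [0.5584, 0.0853, 0.2136]
orientation: [0.78, 0.626, -0.002, 0.002]
contact_force: [-15.2, -2.5, 37.9]
opening: 0.028
finger_force: 82.2
```

```bash
python3 log.py -- -
```

```text
t 14.55 p [0.5584 0.0853 0.2136] head -12.5 q7 -0.44 F [-15.16  -2.5   37.93] M [-0.062  2.061 -0.075] open 0.028 ff 82.2
theta -11.8 r 0.0997
```

Emit:
jog_arm:
  steps:
    - {"dx":0.0018,"dy":0.0081,"dz":-0.0026,"roll":0,"hand":255}
    - {"dx":0.0018,"dy":0.0079,"dz":-0.0033,"roll":0,"hand":255}
    - {"dx":0.0017,"dy":0.0075,"dz":-0.004,"roll":0,"hand":255}

```text
time_s: 14.92
position: [0.5646, 0.1122, 0.2053]
orientation: [0.779, 0.626, -0.0, 0.001]
contact_force: [-2.6, 0.3, 20.3]
opening: 0.0278
finger_force: 80.7
```

```bash
python3 log.py -- -
```

```text
t 14.93 p [0.5646 0.1122 0.2053] head -12.4 q7 -0.48 F [-2.65  0.26 20.27] M [-0.229  0.535 -0.057] open 0.0278 ff 80.7
theta -28.2 r 0.1014
```

Emit:
jog_arm:
  steps:
    - {"dx":0.0016,"dy":0.0072,"dz":-0.0047,"roll":0,"hand":255}
    - {"dx":0.0015,"dy":0.0068,"dz":-0.0053,"roll":0,"hand":255}
    - {"dx":0.0014,"dy":0.0063,"dz":-0.0059,"roll":0,"hand":255}

```text
time_s: 15.3
position: [0.5693, 0.133, 0.1884]
orientation: [0.78, 0.626, 0.0, 0.001]
contact_force: [4.2, 10.6, 28.2]
opening: 0.0279
finger_force: 87.2
```

```bash
python3 log.py -- -
```

```text
t 15.3 p [0.5693 0.133  0.1884] head -12.5 q7 -0.51 F [ 4.16 10.61 28.18] M [ 1.387 -0.422  0.288] open 0.0279 ff 87.2
theta -43.7 r 0.1002
```

Emit:
jog_arm:
  steps:
    - {"dx":0.0013,"dy":0.0057,"dz":-0.0064,"roll":0,"hand":255}
    - {"dx":0.0012,"dy":0.0052,"dz":-0.0069,"roll":0,"hand":255}
    - {"dx":0.001,"dy":0.0046,"dz":-0.0074,"roll":0,"hand":255}

```text
time_s: 15.68
position: [0.5732, 0.1522, 0.1685]
orientation: [0.779, 0.627, 0.002, 0.0]
contact_force: [10.6, -18.7, -12.5]
opening: 0.0278
finger_force: 77.3
```

```bash
python3 log.py -- -
```

```text
t 15.68 p [0.5732 0.1522 0.1685] head -12.3 q7 -0.54 F [ 10.57 -18.71 -12.49] M [-5.681 -2.186  0.142] open 0.0278 ff 77.3
theta -59.5 r 0.1032
```

```bash
cat > fit.py <<'E'
import json,numpy as np
xp=np.array([.9753,-.2207,0]);yp=np.array([.2207,.9753,0]);hub=np.array([.5535,.0655,.135])
rows=[json.loads(l) for l in open('log.jsonl')]
D=[]
for r in rows:
    if r['tag']=='grip0': continue
    sg=1 if r['tag'].startswith('+') else -1; off=np.radians(r.get('off',0))
    p=np.array(r['p']);F=np.array(r['F']);M=np.array(r['M']); d=p-hub
    g=d+[0,0,.019]; th=np.arctan2(-g@yp,g[2])+off
    D.append((sg,th,-(M@xp+np.cross(d,F)@xp),-np.cross([0,0,1],F)@xp,-np.cross(g,F)@xp,F@yp,F[2]))
D=np.array(D); np.set_printoptions(suppress=True,precision=2)
def fit(h=None):
    sg,th,m,zf,pt=D.T[:5]
    cols=[np.sin(th),np.cos(th),sg]; y=m+h*zf if h is not None else m
    if h is None: cols.append(-zf)
    x,res,_,_=np.linalg.lstsq(np.array(cols).T,y,rcond=None); e=y-np.array(cols).T@x
    # torque needed = a sin th + b cos th ; gravity load; slug dir: torque_needed= -A sin(th+s), s=slug angle from orange
    A=np.hypot(x[0],x[1]); s=np.arctan2(-x[1],-x[0])
    print('h',h,'x',x,'A',A,'slug ang deg',np.degrees(s),'rms',e.std()); return y
for h in (None,.1,.13,.15,.17,.19,.22): y=fit(h)
sg,th,m,zf,pt=D.T[:5]
x=np.linalg.lstsq(np.array([np.sin(th),np.cos(th),sg]).T,pt,rcond=None)[0]; print('force only',x)
for d,yy in zip(D,D[:,2]+.17*D[:,3]): print(int(d[0]),round(np.degrees(d[1])),'tau.17 %.2f force-only %.2f'%(yy,d[4]))
E
python3 fit.py
```

```text
h None x [-1.1  -0.14  0.95  0.3 ] A 1.1116206530545096 slug ang deg 7.291869839871064 rms 0.6071445941530184
h 0.1 x [-0.08 -0.01 -0.17] A 0.08064475672779546 slug ang deg 4.847621805196512 rms 1.2889160421619323
h 0.13 x [-0.24 -0.03  0.  ] A 0.2389606234366119 slug ang deg 6.593880861686113 rms 1.137369601781236
h 0.15 x [-0.34 -0.04  0.12] A 0.34453339849485165 slug ang deg 6.866337013714771 rms 1.0404732625072897
h 0.17 x [-0.45 -0.05  0.23] A 0.4501103096228969 slug ang deg 7.010981813763673 rms 0.9480736167853363
h 0.19 x [-0.55 -0.07  0.35] A 0.555688999355249 slug ang deg 7.100663149919631 rms 0.861618552267536
h 0.22 x [-0.71 -0.09  0.52] A 0.7140586430330019 slug ang deg 7.185459740434443 rms 0.7475683252075189
force only [-0.21 -0.27  0.73]
1 9 tau.17 0.22 force-only 0.55
1 25 tau.17 -0.37 force-only 0.31
1 40 tau.17 0.04 force-only 0.39
1 56 tau.17 0.44 force-only 0.46
1 65 tau.17 0.12 force-only 0.62
-1 52 tau.17 -0.83 force-only -1.03
-1 43 tau.17 0.18 force-only -0.90
-1 29 tau.17 -0.46 force-only -0.78
-1 14 tau.17 -0.20 force-only -1.15
-1 4 tau.17 -0.03 force-only -1.21
-1 -12 tau.17 -1.70 force-only -1.34
-1 -28 tau.17 -0.71 force-only -1.00
-1 -44 tau.17 -0.88 force-only -1.14
-1 -59 tau.17 2.93 force-only 0.28
```

The force-only fit gives A≈0.34, with the slug about +50° from the orange tube. The motion noise is high, so I'll repeat more slowly with dwells, sweeping in + from here.

Emit:
jog_arm:
  steps:
    - {"dx":0,"dy":0,"dz":0,"roll":0,"hand":255}
    - {"dx":0,"dy":0,"dz":0,"roll":0,"hand":255}

```text
time_s: 15.92
position: [0.5732, 0.1533, 0.1677]
orientation: [0.779, 0.627, 0.003, -0.001]
contact_force: [4.6, 9.6, 8.6]
opening: 0.0277
finger_force: 77.3
```

```bash
mv log.jsonl log1.jsonl; python3 st.py
```

```text
t 15.93 p [0.5732 0.1533 0.1677] head -12.4 q7 -0.54 F [4.6  9.58 8.62] M [ 1.819 -0.212 -1.038] open 0.0277 ff 77.3
```

Emit:
jog_arm:
  steps:
    - {"dx":0,"dy":0,"dz":0,"roll":0,"hand":120}
    - {"dx":0,"dy":0,"dz":0,"roll":0,"hand":120}
    - {"dx":0,"dy":0,"dz":0,"roll":0,"hand":120}

```text
time_s: 16.3
position: [0.5708, 0.1487, 0.1652]
orientation: [0.779, 0.627, -0.002, -0.0]
contact_force: [0.4, 0.4, 0.4]
opening: 0.0451
finger_force: 0.0
```

```bash
python3 st.py; python3 - <<'E'
from plant import eyes
from h import *
xp=np.array([.9753,-.2207,0]);yp=np.array([.2207,.9753,0]);hub=np.array([.5535,.0655,.135])
for n in('top','wrist'):
    c=eyes.camera(n)
    for o in blob(c,(5,150,110),(18,255,255),None,3)[:5]: print(n,np.round(o[0],1),o[1])
    for a in(-65,-60,-55): 
        t=np.radians(a); print(a,proj(c,hub+.1*(-np.sin(t)*yp+np.cos(t)*np.array([0,0,1]))).round(1))
    cv2.imwrite(f'pics/{n}5.png',c['image'][:,:,::-1])
E
```

```text
t 16.3 p [0.5708 0.1487 0.1652] head -12.4 q7 -0.54 F [0.38 0.41 0.45] M [-0.04   0.051  0.026] open 0.0451 ff 0.0
top [289.5 196.5] [288, 195, 4, 4, 14]
-65 [275.9 194.5]
-60 [276.9 194.5]
-55 [278.2 194.7]
wrist [324.  305.8] [286, 251, 78, 102, 5126]
wrist [313.8 228.4] [307, 223, 15, 12, 157]
wrist [335.1 228.2] [328, 223, 14, 12, 147]
-65 [325.7 266.2]
-60 [325.8 283.5]
-55 [325.9 303.1]
```

View pics/wrist5.png

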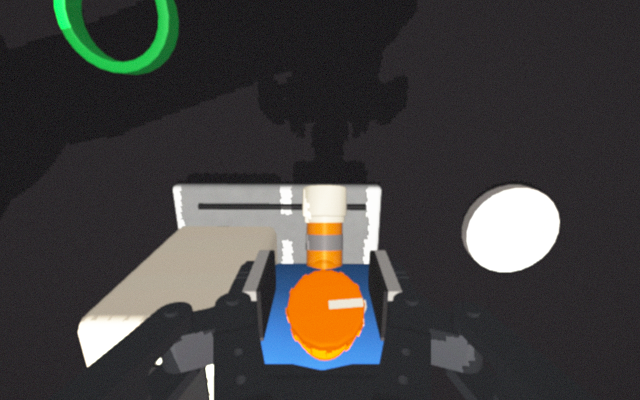

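The wrist view shows the orange cap at (327,303) between the open fingers, its line still towards +x'. The grip had been stressed radially, so I'll re-centre at r≈0.103, grip again and sweep + with dwells.

Emit:
jog_arm:
  steps:
    - {"dx":0.0024,"dy":0.0046,"dz":0.0025,"roll":0,"hand":120}
    - {"dx":0,"dy":0,"dz":0,"roll":0,"hand":255}
    - {"dx":0,"dy":0,"dz":0,"roll":0,"hand":255}
    - {"dx":0,"dy":0,"dz":0,"roll":0,"hand":255}
    - {"dx":0,"dy":0,"dz":0,"roll":0,"hand":255}

```text
time_s: 17.02
position: [0.5742, 0.1558, 0.1693]
orientation: [0.779, 0.628, 0.0, -0.0]
contact_force: [-2.1, 4.5, 5.6]
opening: 0.028
finger_force: 58.8
```

```bash
sed -i 's/\.5535,\.0655/.5538,.0662/' log.py fit.py; python3 log.py grip0
```

```text
t 17.02 p [0.5742 0.1558 0.1693] head -12.3 q7 -0.55 F [-2.09  4.47  5.63] M [ 0.814  0.669 -0.094] open 0.028 ff 58.8
theta -59.9 r 0.1063
```

Emit:
jog_arm:
  steps:
    - {"dx":-0.001,"dy":-0.0047,"dz":0.0076,"roll":0,"hand":255}
    - {"dx":-0.0012,"dy":-0.0054,"dz":0.0071,"roll":0,"hand":255}
    - {"dx":-0.0013,"dy":-0.0059,"dz":0.0066,"roll":0,"hand":255}
    - {"dx":0,"dy":0,"dz":0,"roll":0,"hand":255}
    - {"dx":0,"dy":0,"dz":0,"roll":0,"hand":255}

```text
time_s: 17.65
position: [0.5699, 0.1377, 0.191]
orientation: [0.78, 0.626, -0.001, -0.001]
contact_force: [-5.1, 1.8, 5.6]
opening: 0.0276
finger_force: 58.6
```

```bash
python3 log.py +
```

```text
t 17.65 p [0.5699 0.1377 0.191 ] head -12.5 q7 -0.52 F [-5.15  1.76  5.6 ] M [ 0.641  1.624 -0.677] open 0.0276 ff 58.6
theta -44.3 r 0.1049
```

Emit:
jog_arm:
  steps:
    - {"dx":-0.0015,"dy":-0.0065,"dz":0.0061,"roll":0,"hand":255}
    - {"dx":-0.0016,"dy":-0.007,"dz":0.0055,"roll":0,"hand":255}
    - {"dx":-0.0017,"dy":-0.0074,"dz":0.0048,"roll":0,"hand":255}
    - {"dx":0,"dy":0,"dz":0,"roll":0,"hand":255}
    - {"dx":0,"dy":0,"dz":0,"roll":0,"hand":255}

```text
time_s: 18.27
position: [0.5679, 0.1192, 0.2096]
orientation: [0.778, 0.628, 0.003, 0.001]
contact_force: [-1.1, 2.9, 2.1]
opening: -0.0001
finger_force: 1.5
```

```bash
python3 log.py +
```

```text
t 18.27 p [0.5679 0.1192 0.2096] head -12.2 q7 -0.48 F [-1.05  2.93  2.1 ] M [ 0.602  0.098 -0.03 ] open -0.0001 ff 1.5
theta -30.4 r 0.1084
```

Emit:
jog_arm:
  steps:
    - {"dx":-0.0018,"dy":-0.0077,"dz":0.0041,"roll":0,"hand":255}
    - {"dx":-0.0018,"dy":-0.0081,"dz":0.0034,"roll":0,"hand":255}
    - {"dx":-0.0019,"dy":-0.0083,"dz":0.0027,"roll":0,"hand":255}
    - {"dx":0,"dy":0,"dz":0,"roll":0,"hand":255}
    - {"dx":0,"dy":0,"dz":0,"roll":0,"hand":255}

```text
time_s: 18.9
position: [0.5601, 0.0928, 0.2164]
orientation: [0.779, 0.627, -0.001, -0.0]
contact_force: [0.1, 0.2, 0.2]
opening: -0.0003
finger_force: 0.0
```

```bash
python3 log.py +
```

```text
t 18.9 p [0.5601 0.0928 0.2164] head -12.4 q7 -0.44 F [0.07 0.15 0.25] M [ 0.053  0.04  -0.005] open -0.0003 ff 0.0
theta -15.2 r 0.104
```

Emit:
jog_arm:
  steps:
    - {"dx":-0.0019,"dy":-0.0085,"dz":0.002,"roll":0,"hand":255}
    - {"dx":-0.002,"dy":-0.0087,"dz":0.0011,"roll":0,"hand":255}
    - {"dx":-0.002,"dy":-0.0088,"dz":0.0004,"roll":0,"hand":255}
    - {"dx":0,"dy":0,"dz":0,"roll":0,"hand":255}
    - {"dx":0,"dy":0,"dz":0,"roll":0,"hand":255}

```text
time_s: 19.52
position: [0.5548, 0.067, 0.2205]
orientation: [0.779, 0.627, 0.0, 0.0]
contact_force: [0.3, -0.4, 0.4]
opening: -0.0002
finger_force: 0.0
```

```bash
python3 log.py +
```

```text
t 19.52 p [0.5548 0.067  0.2205] head -12.4 q7 -0.39 F [ 0.26 -0.43  0.41] M [-0.006  0.03  -0.022] open -0.0002 ff 0.0
theta -0.6 r 0.1045
```

Emit:
jog_arm:
  steps:
    - {"dx":-0.002,"dy":-0.0088,"dz":-0.0004,"roll":0,"hand":255}
    - {"dx":-0.002,"dy":-0.0087,"dz":-0.0011,"roll":0,"hand":255}
    - {"dx":-0.0019,"dy":-0.0085,"dz":-0.002,"roll":0,"hand":255}
    - {"dx":0,"dy":0,"dz":0,"roll":0,"hand":255}
    - {"dx":0,"dy":0,"dz":0,"roll":0,"hand":255}

```text
time_s: 20.15
position: [0.5487, 0.041, 0.2168]
orientation: [0.779, 0.627, -0.0, 0.0]
contact_force: [0.2, 0.1, 0.2]
opening: 0.0001
finger_force: 0.0
```

```bash
python3 log.py +; sed -i 's/^for h in (None.*/for h in (.15,.22): y=fit(h)/' fit.py; python3 fit.py
```

```text
t 20.15 p [0.5487 0.041  0.2168] head -12.4 q7 -0.34 F [0.17 0.1  0.22] M [-0.032  0.021  0.012] open 0.0001 ff 0.0
theta 14.3 r 0.1041
h 0.15 x [ 0.04  1.82 -1.77] A 1.823024531936876 slug ang deg -91.16627317984084 rms 0.08977225761291924
h 0.22 x [-0.11  1.94 -1.86] A 1.9410955760981623 slug ang deg -86.69670246486274 rms 0.1458969397749828
force only [-0.23  1.78 -1.71]
1 -44 tau.17 -0.55 force-only -0.37
1 -30 tau.17 -0.04 force-only 0.13
1 -15 tau.17 -0.01 force-only 0.01
1 -1 tau.17 -0.08 force-only -0.04
1 14 tau.17 0.07 force-only 0.02
```

The grip slid off the cap outward and the fingers closed empty. I'll back up, open, and find the wheel again.

Emit:
jog_arm:
  steps:
    - {"dx":0,"dy":0,"dz":0.05,"roll":0,"hand":255}
    - {"dx":0,"dy":0,"dz":0.05,"roll":0,"hand":0}
    - {"dx":0,"dy":0,"dz":0,"roll":0,"hand":0}
    - {"dx":0,"dy":0,"dz":0,"roll":0,"hand":0}

```text
time_s: 20.65
position: [0.5486, 0.0416, 0.3166]
orientation: [0.779, 0.627, -0.0, 0.0]
contact_force: [0.2, 0.1, 0.2]
opening: 0.0544
finger_force: 0.0
```

```bash
python3 st.py; python3 - <<'E'
from plant import eyes
from h import *; import pickle
C={n:eyes.camera(n) for n in('side','wrist')}; pickle.dump(C,open('c5.pkl','wb'))
W,S=C['wrist'],C['side']
xp=np.array([.9753,-.2207,0]);yp=np.array([.2207,.9753,0]);hub=np.array([.5538,.0662,.135])
for n,c in C.items():
    for o in blob(c,(5,150,90),(18,255,255),None,3)[:5]: print(n,np.round(o[0],1),o[1])
    for a in range(-60,1,10):
        t=np.radians(a); print(a,proj(c,hub+.1*(-np.sin(t)*yp+np.cos(t)*np.array([0,0,1]))).round(1))
a=W['image']; b=cv2.resize(S['image'][150:250,250:350],(400,400))
cv2.imwrite('pics/w6.png',np.hstack([a[:, 140:540],b])[:,:,::-1])
E
```

```text
t 20.65 p [0.5486 0.0416 0.3166] head -12.3 q7 -0.34 F [0.21 0.15 0.22] M [ 0.004 -0.021  0.004] open 0.0544 ff 0.0
side [307.5 195.8] [305, 192, 7, 8, 38]
-60 [298.2 168. ]
-50 [298.7 167.3]
-40 [299.5 167.4]
-30 [300.4 168.4]
-20 [301.4 170.4]
-10 [302.6 173.3]
0 [303.9 177. ]
wrist [321.4 236.5] [303, 217, 38, 40, 1249]
wrist [322.5 202.4] [308, 188, 30, 28, 651]
wrist [323.  60.] [311, 56, 25, 9, 225]
wrist [322.7  80.6] [311, 78, 25, 8, 152]
wrist [363.5 188.9] [362, 185, 4, 9, 33]
-60 [324.  50.]
-50 [324.   62.3]
-40 [323.9  79.3]
-30 [323.7 100.5]
-20 [323.5 124.7]
-10 [323.3 150.2]
0 [323.1 175.3]
```

View pics/w6.png

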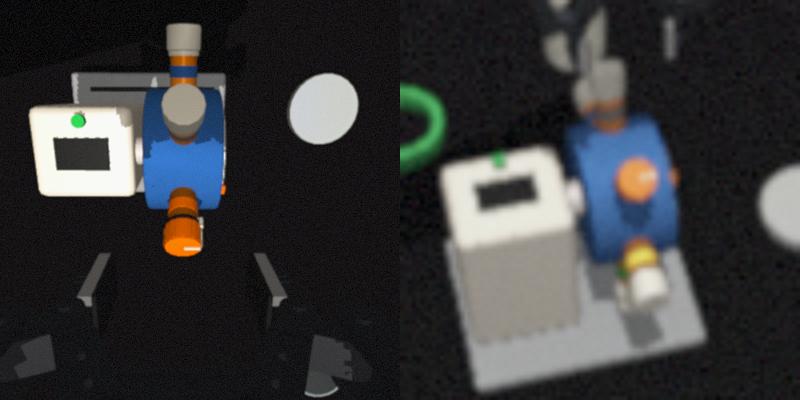

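The view shows the orange cap carried to about +30° (wrist px 323,237) and a white cap near -28° (323,108). So the wheel ran ahead easily in +, which fits the slug sinking. I'll measure both angles.

```bash
python3 - <<'E'
from h import *; import pickle
W=pickle.load(open('c5.pkl','rb'))['wrist']
yp=np.array([.2207,.9753,0]);hub=np.array([.5538,.0662,.135])
def ang(uv,r):
    a=np.radians(np.arange(-90,91,.5)); P=[proj(W,hub+r*(-np.sin(t)*yp+np.cos(t)*np.array([0,0,1]))) for t in a]
    e=np.linalg.norm(np.array(P)-uv,axis=1); i=e.argmin(); return round(np.degrees(a[i]),1),e[i].round(1)
o=blob(W,(5,150,90),(18,255,255),(290,215,350,265),3)[0]
for b in blob(W,(0,0,110),(40,70,255),(295,75,352,145),3)[:2]: print('white',b[0].round(1),b[1],ang(b[0],.103),ang(b[0],.11))
print('orange',o[0],ang(o[0],.1),ang(o[0],.105))
E
```

```text
white [323.3 104.7] [302, 84, 44, 42, 1465] (np.float64(-27.5), np.float64(0.5)) (np.float64(-25.5), np.float64(0.6))
white [296.  85.] [295, 84, 3, 3, 9] (np.float64(-35.5), np.float64(27.9)) (np.float64(-33.0), np.float64(27.9))
orange [321.36349079 236.49959968] (np.float64(32.5), np.float64(1.0)) (np.float64(28.5), np.float64(1.1))
```

Emit:
jog_arm:
  steps:
    - {"dx":0.0075,"dy":0.034,"dz":0,"roll":0,"hand":0}
    - {"dx":0.0074,"dy":0.0335,"dz":-0.01,"roll":0,"hand":0}
    - {"dx":0,"dy":0,"dz":-0.035,"roll":0,"hand":0}
    - {"dx":0,"dy":0,"dz":-0.035,"roll":0,"hand":0}
    - {"dx":0,"dy":0,"dz":-0.0342,"roll":0,"hand":0}
    - {"dx":0,"dy":0,"dz":0,"roll":0,"hand":255}
    - {"dx":0,"dy":0,"dz":0,"roll":0,"hand":255}
    - {"dx":0,"dy":0,"dz":0,"roll":0,"hand":255}
    - {"dx":0,"dy":0,"dz":0,"roll":0,"hand":255}
    - {"dx":0,"dy":0,"dz":0,"roll":0,"hand":255}
    - {"dx":0,"dy":0,"dz":0,"roll":0,"hand":255}

```text
time_s: 22.12
position: [0.564, 0.1097, 0.2044]
orientation: [0.779, 0.627, 0.001, 0.0]
contact_force: [-2.8, 0.7, 5.5]
opening: 0.0286
finger_force: 59.3
```

```bash
rm log.jsonl; python3 log.py grip0
```

```text
t 22.12 p [0.564  0.1097 0.2044] head -12.3 q7 -0.47 F [-2.78  0.74  5.47] M [ 0.165  0.908 -0.026] open 0.0286 ff 59.3
theta -26.8 r 0.099
```

Emit:
jog_arm:
  steps:
    - {"dx":-0.0021,"dy":-0.0094,"dz":0.0043,"roll":0,"hand":255}
    - {"dx":-0.0022,"dy":-0.0097,"dz":0.0032,"roll":0,"hand":255}
    - {"dx":0,"dy":0,"dz":0,"roll":0,"hand":255}
    - {"dx":0,"dy":0,"dz":0,"roll":0,"hand":255}

```text
time_s: 22.62
position: [0.5596, 0.0898, 0.2113]
orientation: [0.779, 0.627, 0.0, 0.0]
contact_force: [-3.8, 1.3, 5.8]
opening: 0.0285
finger_force: 60.5
```

```bash
python3 log.py +
```

```text
t 22.62 p [0.5596 0.0898 0.2113] head -12.3 q7 -0.44 F [-3.82  1.29  5.81] M [0.51  0.565 0.178] open 0.0285 ff 60.5
theta -14.3 r 0.0983
```

Emit:
jog_arm:
  steps:
    - {"dx":-0.0019,"dy":-0.0083,"dz":0.0019,"roll":0,"hand":255}
    - {"dx":-0.0019,"dy":-0.0084,"dz":0.0011,"roll":0,"hand":255}
    - {"dx":-0.0019,"dy":-0.0085,"dz":0.0004,"roll":0,"hand":255}
    - {"dx":0,"dy":0,"dz":0,"roll":0,"hand":255}
    - {"dx":0,"dy":0,"dz":0,"roll":0,"hand":255}

```text
time_s: 23.25
position: [0.554, 0.0646, 0.2136]
orientation: [0.779, 0.627, 0.0, 0.0]
contact_force: [1.4, 1.5, -0.2]
opening: 0.0287
finger_force: 60.6
```

```bash
python3 log.py +
```

```text
t 23.25 p [0.554  0.0646 0.2136] head -12.3 q7 -0.39 F [ 1.37  1.51 -0.23] M [ 0.616 -0.394  0.251] open 0.0287 ff 60.6
theta 0.9 r 0.0976
```

Emit:
jog_arm:
  steps:
    - {"dx":-0.0019,"dy":-0.0085,"dz":-0.0004,"roll":0,"hand":255}
    - {"dx":-0.0019,"dy":-0.0084,"dz":-0.0011,"roll":0,"hand":255}
    - {"dx":-0.0019,"dy":-0.0083,"dz":-0.0019,"roll":0,"hand":255}
    - {"dx":0,"dy":0,"dz":0,"roll":0,"hand":255}
    - {"dx":0,"dy":0,"dz":0,"roll":0,"hand":255}

```text
time_s: 23.88
position: [0.5484, 0.0398, 0.21]
orientation: [0.779, 0.627, 0.0, 0.0]
contact_force: [3.3, 3.1, -4.2]
opening: 0.0284
finger_force: 60.8
```

```bash
python3 log.py +
```

```text
t 23.88 p [0.5484 0.0398 0.21  ] head -12.3 q7 -0.34 F [ 3.32  3.06 -4.18] M [ 0.942 -0.921  0.121] open 0.0284 ff 60.8
theta 16.0 r 0.0978
```

Emit:
jog_arm:
  steps:
    - {"dx":-0.0018,"dy":-0.0081,"dz":-0.0026,"roll":0,"hand":255}
    - {"dx":-0.0018,"dy":-0.0079,"dz":-0.0033,"roll":0,"hand":255}
    - {"dx":-0.0017,"dy":-0.0075,"dz":-0.004,"roll":0,"hand":255}
    - {"dx":0,"dy":0,"dz":0,"roll":0,"hand":255}
    - {"dx":0,"dy":0,"dz":0,"roll":0,"hand":255}

```text
time_s: 24.5
position: [0.5432, 0.0161, 0.2004]
orientation: [0.779, 0.627, 0.0, 0.0]
contact_force: [3.4, 2.9, -2.7]
opening: 0.0283
finger_force: 59.2
```

```bash
python3 log.py +
```

```text
t 24.5 p [0.5432 0.0161 0.2004] head -12.3 q7 -0.3 F [ 3.41  2.88 -2.72] M [ 0.862 -0.921  0.145] open 0.0283 ff 59.2
theta 31.2 r 0.0987
```

Emit:
jog_arm:
  steps:
    - {"dx":-0.0016,"dy":-0.0072,"dz":-0.0047,"roll":0,"hand":255}
    - {"dx":-0.0015,"dy":-0.0068,"dz":-0.0053,"roll":0,"hand":255}
    - {"dx":-0.0014,"dy":-0.0063,"dz":-0.0059,"roll":0,"hand":255}
    - {"dx":0,"dy":0,"dz":0,"roll":0,"hand":255}
    - {"dx":0,"dy":0,"dz":0,"roll":0,"hand":255}

```text
time_s: 25.12
position: [0.5381, -0.0061, 0.1836]
orientation: [0.779, 0.627, -0.001, 0.001]
contact_force: [5.9, -2.4, -4.1]
opening: 0.0275
finger_force: 59.7
```

```bash
python3 log.py +
```

```text
t 25.12 p [ 0.5381 -0.0061  0.1836] head -12.4 q7 -0.26 F [ 5.85 -2.4  -4.1 ] M [-0.239 -1.179  0.155] open 0.0275 ff 59.7
theta 47.6 r 0.1002
```

Emit:
jog_arm:
  steps:
    - {"dx":-0.0013,"dy":-0.0057,"dz":-0.0064,"roll":0,"hand":255}
    - {"dx":-0.0012,"dy":-0.0052,"dz":-0.0069,"roll":0,"hand":255}
    - {"dx":-0.001,"dy":-0.0046,"dz":-0.0074,"roll":0,"hand":255}
    - {"dx":0,"dy":0,"dz":0,"roll":0,"hand":255}
    - {"dx":0,"dy":0,"dz":0,"roll":0,"hand":255}

```text
time_s: 25.75
position: [0.5347, -0.0215, 0.1633]
orientation: [0.779, 0.627, -0.001, 0.001]
contact_force: [5.0, -3.1, -1.9]
opening: 0.0281
finger_force: 59.7
```

```bash
python3 log.py +; python3 fit.py
```

```text
t 25.75 p [ 0.5347 -0.0215  0.1633] head -12.4 q7 -0.23 F [ 5.02 -3.06 -1.87] M [-0.291 -0.689  0.233] open 0.0281 ff 59.7
theta 62.2 r 0.1014
h 0.15 x [-0.08 -0.03 -0.35] A 0.08747824354278744 slug ang deg 17.2034269393505 rms 0.07029098410763115
h 0.22 x [ 0.33  1.3  -1.51] A 1.338245588750739 slug ang deg -104.24176361880974 rms 0.10990657913714438
force only [ 0.42  1.66 -1.55]
1 -14 tau.17 -0.41 force-only -0.10
1 1 tau.17 -0.25 force-only 0.17
1 16 tau.17 -0.32 force-only 0.24
1 31 tau.17 -0.34 force-only 0.16
1 48 tau.17 -0.56 force-only -0.37
1 62 tau.17 -0.41 force-only -0.26
```

Dwelling lets the load relax, so only moving readings carry information. I'll sweep back and forth and sample in motion.

Emit:
jog_arm:
  steps:
    - {"dx":0.001,"dy":0.0046,"dz":0.0074,"roll":0,"hand":255}
    - {"dx":0.0012,"dy":0.0052,"dz":0.0069,"roll":0,"hand":255}

```text
time_s: 26.0
position: [0.5371, -0.0103, 0.1767]
orientation: [0.779, 0.627, -0.0, 0.0]
contact_force: [11.8, 1.6, -13.2]
opening: 0.0275
finger_force: 59.8
```

```bash
mv log.jsonl log2.jsonl; python3 log.py -
```

```text
t 26.0 p [ 0.5371 -0.0103  0.1767] head -12.3 q7 -0.25 F [ 11.84   1.59 -13.15] M [ 0.222 -1.618  0.046] open 0.0275 ff 59.8
theta 52.2 r 0.0991
```

Emit:
jog_arm:
  steps:
    - {"dx":0.0013,"dy":0.0057,"dz":0.0064,"roll":0,"hand":255}
    - {"dx":0.0014,"dy":0.0063,"dz":0.0059,"roll":0,"hand":255}

```text
time_s: 26.25
position: [0.5395, 0.0003, 0.1885]
orientation: [0.779, 0.627, -0.001, 0.001]
contact_force: [10.0, -3.3, -12.1]
opening: 0.0272
finger_force: 59.6
```

```bash
python3 log.py -
```

```text
t 26.25 p [5.395e-01 3.000e-04 1.885e-01] head -12.3 q7 -0.27 F [  9.98  -3.3  -12.08] M [-0.951 -1.616  0.866] open 0.0272 ff 59.6
theta 42.9 r 0.099
```

Emit:
jog_arm:
  steps:
    - {"dx":0.0015,"dy":0.0068,"dz":0.0053,"roll":0,"hand":255}
    - {"dx":0.0016,"dy":0.0072,"dz":0.0047,"roll":0,"hand":255}

```text
time_s: 26.5
position: [0.5419, 0.0123, 0.1982]
orientation: [0.78, 0.626, -0.003, 0.001]
contact_force: [7.1, -6.9, -10.6]
opening: 0.0253
finger_force: 59.5
```

```bash
python3 log.py -
```

```text
t 26.5 p [0.5419 0.0123 0.1982] head -12.5 q7 -0.3 F [  7.11  -6.87 -10.63] M [-1.729 -1.322 -0.681] open 0.0253 ff 59.5
theta 33.9 r 0.099
```

Emit:
jog_arm:
  steps:
    - {"dx":0.0017,"dy":0.0075,"dz":0.004,"roll":0,"hand":255}
    - {"dx":0.0018,"dy":0.0079,"dz":0.0033,"roll":0,"hand":255}

```text
time_s: 26.75
position: [0.5448, 0.0269, 0.207]
orientation: [0.78, 0.626, -0.003, 0.001]
contact_force: [-1.2, -5.9, 1.6]
opening: 0.0005
finger_force: 3.2
```

```bash
python3 log.py -
```

```text
t 26.75 p [0.5448 0.0269 0.207 ] head -12.6 q7 -0.33 F [-1.18 -5.95  1.58] M [-1.251  0.089 -0.029] open 0.0005 ff 3.2
theta 23.9 r 0.0995
```

Emit:
jog_arm:
  steps:
    - {"dx":0.0018,"dy":0.0081,"dz":0.0026,"roll":0,"hand":255}
    - {"dx":0.0019,"dy":0.0083,"dz":0.0019,"roll":0,"hand":255}

```text
time_s: 27.0
position: [0.5483, 0.0438, 0.211]
orientation: [0.78, 0.626, -0.003, 0.001]
contact_force: [1.5, -6.8, -2.8]
opening: 0.0004
finger_force: 3.1
```

```bash
python3 log.py -
```

```text
t 27.0 p [0.5483 0.0438 0.211 ] head -12.5 q7 -0.36 F [ 1.51 -6.8  -2.85] M [-1.375 -0.278  0.009] open 0.0004 ff 3.1
theta 13.7 r 0.0977
```

Emit:
jog_arm:
  steps:
    - {"dx":0.0019,"dy":0.0084,"dz":0.0011,"roll":0,"hand":255}
    - {"dx":0.0019,"dy":0.0085,"dz":0.0004,"roll":0,"hand":255}

```text
time_s: 27.25
position: [0.5518, 0.06, 0.2121]
orientation: [0.78, 0.626, -0.004, 0.001]
contact_force: [0.8, -7.7, -2.3]
opening: -0.0
finger_force: 3.7
```

```bash
python3 log.py -
```

```text
t 27.25 p [0.5518 0.06   0.2121] head -12.5 q7 -0.39 F [ 0.82 -7.69 -2.34] M [-1.629 -0.121  0.046] open -0.0 ff 3.7
theta 3.9 r 0.0964
```

Emit:
jog_arm:
  steps:
    - {"dx":0.0019,"dy":0.0085,"dz":-0.0004,"roll":0,"hand":255}
    - {"dx":0.0019,"dy":0.0084,"dz":-0.0011,"roll":0,"hand":255}

```text
time_s: 27.5
position: [0.5553, 0.076, 0.2103]
orientation: [0.78, 0.626, -0.005, 0.001]
contact_force: [0.4, -9.4, -1.6]
opening: -0.0002
finger_force: 4.0
```

```bash
python3 log.py -
```

```text
t 27.5 p [0.5553 0.076  0.2103] head -12.6 q7 -0.42 F [ 0.42 -9.44 -1.57] M [-2.162  0.055 -0.026] open -0.0002 ff 4.0
theta -6.0 r 0.0948
```

Emit:
jog_arm:
  steps:
    - {"dx":0.0019,"dy":0.0083,"dz":-0.0019,"roll":0,"hand":255}
    - {"dx":0.0018,"dy":0.0081,"dz":-0.0026,"roll":0,"hand":255}

```text
time_s: 27.75
position: [0.5586, 0.0918, 0.2055]
orientation: [0.78, 0.625, -0.005, 0.001]
contact_force: [-1.1, -9.8, -1.0]
opening: 0.0002
finger_force: 4.0
```

```bash
python3 log.py -
```

```text
t 27.75 p [0.5586 0.0918 0.2055] head -12.6 q7 -0.45 F [-1.12 -9.84 -1.  ] M [-2.114  0.407  0.003] open 0.0002 ff 4.0
theta -16.2 r 0.0932
```

Emit:
jog_arm:
  steps:
    - {"dx":-0.0018,"dy":-0.0081,"dz":0.0026,"roll":0,"hand":255}
    - {"dx":-0.0019,"dy":-0.0083,"dz":0.0019,"roll":0,"hand":255}

```text
time_s: 28.0
position: [0.5566, 0.081, 0.2117]
orientation: [0.779, 0.627, -0.001, -0.0]
contact_force: [0.4, 0.2, -0.1]
opening: 0.0
finger_force: 0.0
```

```bash
python3 log.py +
```

```text
t 28.0 p [0.5566 0.081  0.2117] head -12.3 q7 -0.42 F [ 0.36  0.19 -0.13] M [-0.005 -0.002  0.036] open 0.0 ff 0.0
theta -8.9 r 0.0969
```

Emit:
jog_arm:
  steps:
    - {"dx":-0.0019,"dy":-0.0084,"dz":0.0011,"roll":0,"hand":255}
    - {"dx":-0.0019,"dy":-0.0085,"dz":0.0004,"roll":0,"hand":255}

```text
time_s: 28.25
position: [0.5535, 0.0641, 0.2138]
orientation: [0.779, 0.627, 0.0, 0.0]
contact_force: [-0.0, 0.2, -0.1]
opening: 0.0002
finger_force: 0.0
```

```bash
python3 log.py +
```

```text
t 28.25 p [0.5535 0.0641 0.2138] head -12.3 q7 -0.39 F [-0.04  0.17 -0.09] M [-0.005 -0.027 -0.005] open 0.0002 ff 0.0
theta 1.2 r 0.0978
```

Emit:
jog_arm:
  steps:
    - {"dx":-0.0019,"dy":-0.0085,"dz":-0.0004,"roll":0,"hand":255}
    - {"dx":-0.0019,"dy":-0.0084,"dz":-0.0011,"roll":0,"hand":255}

```text
time_s: 28.5
position: [0.5498, 0.0482, 0.2119]
orientation: [0.779, 0.627, 0.001, -0.0]
contact_force: [1.6, 3.1, -1.4]
opening: -0.0
finger_force: 1.5
```

```bash
python3 log.py +
```

```text
t 28.5 p [0.5498 0.0482 0.2119] head -12.3 q7 -0.36 F [ 1.55  3.06 -1.39] M [ 0.677 -0.237  0.028] open -0.0 ff 1.5
theta 10.9 r 0.0977
```

Emit:
jog_arm:
  steps:
    - {"dx":-0.0019,"dy":-0.0083,"dz":-0.0019,"roll":0,"hand":255}
    - {"dx":-0.0018,"dy":-0.0081,"dz":-0.0026,"roll":0,"hand":255}

```text
time_s: 28.75
position: [0.5461, 0.0314, 0.2074]
orientation: [0.779, 0.627, 0.0, -0.0]
contact_force: [0.5, 2.5, 0.1]
opening: 0.0002
finger_force: 1.2
```

```bash
python3 log.py +
```

```text
t 28.75 p [0.5461 0.0314 0.2074] head -12.3 q7 -0.33 F [0.51 2.52 0.15] M [ 0.611 -0.133  0.024] open 0.0002 ff 1.2
theta 21.3 r 0.0981
```

Emit:
jog_arm:
  steps:
    - {"dx":-0.0018,"dy":-0.0079,"dz":-0.0033,"roll":0,"hand":255}
    - {"dx":-0.0017,"dy":-0.0075,"dz":-0.004,"roll":0,"hand":255}

```text
time_s: 29.0
position: [0.5426, 0.016, 0.2]
orientation: [0.779, 0.627, 0.0, -0.0]
contact_force: [0.7, 2.0, -0.7]
opening: -0.0002
finger_force: 1.0
```

```bash
python3 log.py +
```

```text
t 29.0 p [0.5426 0.016  0.2   ] head -12.3 q7 -0.3 F [ 0.75  1.98 -0.69] M [ 0.589 -0.098  0.002] open -0.0002 ff 1.0
theta 31.5 r 0.0985
```

Emit:
jog_arm:
  steps:
    - {"dx":-0.0016,"dy":-0.0072,"dz":-0.0047,"roll":0,"hand":255}
    - {"dx":-0.0015,"dy":-0.0068,"dz":-0.0053,"roll":0,"hand":255}

```text
time_s: 29.25
position: [0.5397, 0.0013, 0.1901]
orientation: [0.779, 0.627, 0.0, 0.0]
contact_force: [0.8, 2.4, 1.7]
opening: -0.0001
finger_force: 1.0
```

```bash
python3 log.py +
```

```text
t 29.25 p [0.5397 0.0013 0.1901] head -12.3 q7 -0.27 F [0.84 2.42 1.68] M [ 0.485 -0.109  0.006] open -0.0001 ff 1.0
theta 41.8 r 0.0995
```

Emit:
jog_arm:
  steps:
    - {"dx":-0.0014,"dy":-0.0063,"dz":-0.0059,"roll":0,"hand":255}
    - {"dx":-0.0013,"dy":-0.0057,"dz":-0.0064,"roll":0,"hand":255}

```text
time_s: 29.5
position: [0.537, -0.0104, 0.1777]
orientation: [0.779, 0.627, 0.0, 0.0]
contact_force: [1.1, 2.7, 1.4]
opening: -0.0002
finger_force: 1.1
```

```bash
python3 log.py +
```

```text
t 29.5 p [ 0.537  -0.0104  0.1777] head -12.3 q7 -0.25 F [1.07 2.68 1.35] M [ 0.435 -0.098  0.023] open -0.0002 ff 1.1
theta 51.8 r 0.0998
```

Emit:
jog_arm:
  steps:
    - {"dx":-0.0012,"dy":-0.0052,"dz":-0.0069,"roll":0,"hand":255}
    - {"dx":-0.001,"dy":-0.0046,"dz":-0.0074,"roll":0,"hand":255}

```text
time_s: 29.75
position: [0.5347, -0.0201, 0.1632]
orientation: [0.779, 0.627, 0.0, 0.0]
contact_force: [-0.3, 2.4, 2.4]
opening: 0.0
finger_force: 1.2
```

```bash
python3 log.py +; python3 fit.py
```

```text
t 29.75 p [ 0.5347 -0.0201  0.1632] head -12.3 q7 -0.23 F [-0.34  2.42  2.41] M [ 0.44  -0.144  0.024] open 0.0 ff 1.2
theta 61.9 r 0.1002
h 0.15 x [-0.26 -0.    0.15] A 0.26084876914268845 slug ang deg 0.04029515670638559 rms 0.18542929095319977
h 0.22 x [ 0.08 -0.27  0.37] A 0.2794149677038062 slug ang deg 107.49683307824723 rms 0.09043638392402849
force only [-0.02 -0.33  0.48]
-1 52 tau.17 -0.72 force-only -0.78
-1 43 tau.17 -0.47 force-only -0.89
-1 34 tau.17 -0.39 force-only -1.01
-1 24 tau.17 -0.16 force-only -0.49
-1 14 tau.17 -0.34 force-only -0.66
-1 4 tau.17 -0.26 force-only -0.72
-1 -6 tau.17 -0.10 force-only -0.84
-1 -16 tau.17 -0.19 force-only -0.86
1 -9 tau.17 0.07 force-only 0.03
1 1 tau.17 0.04 force-only 0.02
1 11 tau.17 0.08 force-only 0.29
1 21 tau.17 0.00 force-only 0.24
1 32 tau.17 -0.14 force-only 0.14
1 42 tau.17 0.19 force-only 0.30
1 52 tau.17 0.27 force-only 0.28
1 62 tau.17 0.21 force-only 0.32
```

That slip was useful: closed fingers pushing a cap read the torque cleanly, about 0.28 N m in + and 0.80 in - for orange at 28–58°. The slug is therefore roughly +55–75° from the orange tube, giving a target wheel angle of about 105–125°. I'll do the same in the next gap to bracket the bottom.

Emit:
jog_arm:
  steps:
    - {"dx":0,"dy":0,"dz":0.045,"roll":0,"hand":255}
    - {"dx":0,"dy":0,"dz":0.045,"roll":0,"hand":255}
    - {"dx":0,"dy":0,"dz":0.047,"roll":0,"hand":255}
    - {"dx":0.008,"dy":0.0354,"dz":0,"roll":0,"hand":255}
    - {"dx":0.008,"dy":0.0354,"dz":0,"roll":0,"hand":255}
    - {"dx":0.0081,"dy":0.0355,"dz":0,"roll":0,"hand":255}
    - {"dx":0,"dy":0,"dz":0,"roll":0,"hand":255}

```text
time_s: 30.62
position: [0.5583, 0.0896, 0.2995]
orientation: [0.777, 0.629, -0.0, -0.001]
contact_force: [-0.2, -0.1, 1.0]
opening: -0.0002
finger_force: 0.0
```

```bash
python3 st.py; python3 - <<'E'
from plant import eyes
from h import *
W=eyes.camera('wrist')
yp=np.array([.2207,.9753,0]);hub=np.array([.5538,.0662,.135])
a=np.radians(np.arange(-90,91,1)); 
P=np.array([proj(W,hub+.106*(-np.sin(t)*yp+np.cos(t)*np.array([0,0,1]))) for t in a])
for col in (((0,0,110),(40,70,255)),((5,150,90),(18,255,255))):
  for b in blob(W,*col,(295,0,352,330),5)[:4]:
    e=np.linalg.norm(P-b[0],axis=1); i=e.argmin(); print(b[0].round(1),b[1],np.degrees(a[i]).round(),e[i].round(1))
cv2.imwrite('pics/w7.png',W['image'][:,:,::-1])
E
```

```text
t 30.62 p [0.5583 0.0896 0.2995] head -12.0 q7 -0.43 F [-0.15 -0.14  0.99] M [-0.018 -0.015 -0.026] open -0.0002 ff 0.0
[324.  154.3] [303, 132, 43, 48, 1637] -37.0 0.7
[324.  98.] [309, 85, 31, 27, 775] -72.0 0.8
[323.5 117. ] [312, 113, 24, 9, 214] -56.0 1.4
```

View pics/w7.png

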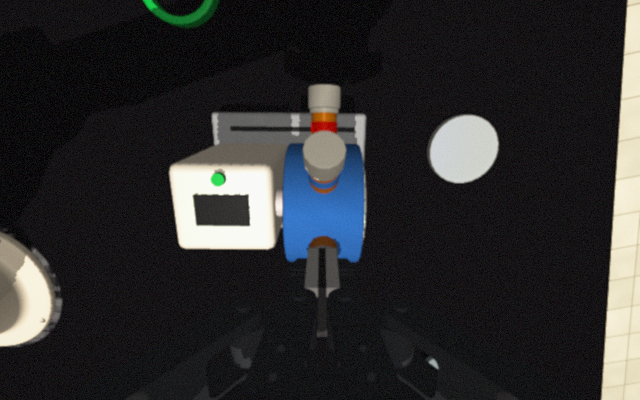

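The wrist view shows the closed fingers above the gap between the white caps. One cap is at (324,155), about -38°, and the other tube is under the fingers at about +21°. I'll descend into the gap and push +.

Emit:
jog_arm:
  steps:
    - {"dx":-0.0007,"dy":-0.003,"dz":-0.027,"roll":0,"hand":255}
    - {"dx":0,"dy":0,"dz":-0.03,"roll":0,"hand":255}
    - {"dx":0,"dy":0,"dz":-0.029,"roll":0,"hand":255}
    - {"dx":-0.0027,"dy":-0.0118,"dz":0.0016,"roll":0,"hand":255}
    - {"dx":-0.0019,"dy":-0.0085,"dz":0.0004,"roll":0,"hand":255}

```text
time_s: 31.3
position: [0.5538, 0.0609, 0.2176]
orientation: [0.78, 0.626, 0.0, 0.001]
contact_force: [0.6, -0.6, 0.5]
opening: -0.0001
finger_force: 0.0
```

```bash
mv log.jsonl log3.jsonl; python3 log.py +
```

```text
t 31.3 p [0.5538 0.0609 0.2176] head -12.4 q7 -0.39 F [ 0.56 -0.57  0.47] M [-0.017 -0.009  0.015] open -0.0001 ff 0.0
theta 2.9 r 0.1017
```

Emit:
jog_arm:
  steps:
    - {"dx":-0.0019,"dy":-0.0085,"dz":-0.0004,"roll":0,"hand":255}
    - {"dx":-0.0019,"dy":-0.0084,"dz":-0.0011,"roll":0,"hand":255}

```text
time_s: 31.55
position: [0.5505, 0.0471, 0.2161]
orientation: [0.779, 0.627, 0.002, 0.0]
contact_force: [2.5, 4.1, -3.7]
opening: 0.0001
finger_force: 2.4
```

```bash
python3 log.py +
```

```text
t 31.55 p [0.5505 0.0471 0.2161] head -12.3 q7 -0.36 F [ 2.46  4.05 -3.7 ] M [ 1.016 -0.493 -0.04 ] open 0.0001 ff 2.4
theta 11.0 r 0.102
```

Emit:
jog_arm:
  steps:
    - {"dx":-0.0019,"dy":-0.0083,"dz":-0.0019,"roll":0,"hand":255}
    - {"dx":-0.0018,"dy":-0.0081,"dz":-0.0026,"roll":0,"hand":255}

```text
time_s: 31.8
position: [0.5463, 0.0306, 0.2112]
orientation: [0.779, 0.628, 0.001, -0.0]
contact_force: [0.8, 4.2, 0.8]
opening: -0.0
finger_force: 1.7
```

```bash
python3 log.py +
```

```text
t 31.8 p [0.5463 0.0306 0.2112] head -12.3 q7 -0.33 F [0.8  4.2  0.79] M [ 0.9   -0.186  0.017] open -0.0 ff 1.7
theta 20.9 r 0.1019
```

Emit:
jog_arm:
  steps:
    - {"dx":-0.0018,"dy":-0.0079,"dz":-0.0033,"roll":0,"hand":255}
    - {"dx":-0.0017,"dy":-0.0075,"dz":-0.004,"roll":0,"hand":255}

```text
time_s: 32.05
position: [0.5428, 0.0144, 0.2036]
orientation: [0.779, 0.627, 0.001, 0.0]
contact_force: [1.6, 4.0, 1.3]
opening: 0.0001
finger_force: 1.9
```

```bash
python3 log.py +
```

```text
t 32.05 p [0.5428 0.0144 0.2036] head -12.3 q7 -0.3 F [1.64 4.02 1.31] M [ 1.006 -0.283 -0.023] open 0.0001 ff 1.9
theta 31.1 r 0.1024
```

Emit:
jog_arm:
  steps:
    - {"dx":-0.0016,"dy":-0.0072,"dz":-0.0047,"roll":0,"hand":255}
    - {"dx":-0.0015,"dy":-0.0068,"dz":-0.0053,"roll":0,"hand":255}

```text
time_s: 32.3
position: [0.5395, 0.0002, 0.1932]
orientation: [0.779, 0.627, 0.0, 0.0]
contact_force: [1.3, 4.1, 2.1]
opening: -0.0
finger_force: 2.1
```

```bash
python3 log.py +
```

```text
t 32.3 p [5.395e-01 2.000e-04 1.932e-01] head -12.3 q7 -0.27 F [1.33 4.08 2.08] M [ 1.002e+00 -2.360e-01 -1.000e-03] open -0.0 ff 2.1
theta 41.2 r 0.1026
```

Emit:
jog_arm:
  steps:
    - {"dx":-0.0014,"dy":-0.0063,"dz":-0.0059,"roll":0,"hand":255}
    - {"dx":-0.0013,"dy":-0.0057,"dz":-0.0064,"roll":0,"hand":255}

```text
time_s: 32.55
position: [0.5367, -0.0118, 0.1807]
orientation: [0.779, 0.627, 0.0, 0.0]
contact_force: [0.8, 3.4, 3.2]
opening: 0.0002
finger_force: 2.2
```

```bash
python3 log.py +
```

```text
t 32.55 p [ 0.5367 -0.0118  0.1807] head -12.3 q7 -0.25 F [0.83 3.44 3.17] M [ 0.917 -0.314  0.02 ] open 0.0002 ff 2.2
theta 51.0 r 0.1028
```

Emit:
jog_arm:
  steps:
    - {"dx":-0.0012,"dy":-0.0052,"dz":-0.0069,"roll":0,"hand":255}
    - {"dx":-0.001,"dy":-0.0046,"dz":-0.0074,"roll":0,"hand":255}

```text
time_s: 32.8
position: [0.5345, -0.0216, 0.1664]
orientation: [0.779, 0.627, 0.0, 0.0]
contact_force: [0.4, 4.7, 3.5]
opening: -0.0
finger_force: 2.3
```

```bash
python3 log.py +; python3 fit.py | grep force-only
```

```text
t 32.8 p [ 0.5345 -0.0216  0.1664] head -12.3 q7 -0.23 F [0.35 4.67 3.46] M [ 0.787 -0.201  0.005] open -0.0 ff 2.3
theta 60.7 r 0.1031
1 3 tau.17 -0.09 force-only -0.04
1 11 tau.17 -0.04 force-only 0.38
1 21 tau.17 0.16 force-only 0.43
1 31 tau.17 0.05 force-only 0.44
1 41 tau.17 0.09 force-only 0.47
1 51 tau.17 0.05 force-only 0.48
1 61 tau.17 0.43 force-only 0.54
```

Emit:
jog_arm:
  steps:
    - {"dx":0.001,"dy":0.0046,"dz":0.0074,"roll":0,"hand":255}
    - {"dx":0.0012,"dy":0.0052,"dz":0.0069,"roll":0,"hand":255}
    - {"dx":0.0013,"dy":0.0057,"dz":0.0064,"roll":0,"hand":255}
    - {"dx":0.0014,"dy":0.0063,"dz":0.0059,"roll":0,"hand":255}
    - {"dx":0.0015,"dy":0.0068,"dz":0.0053,"roll":0,"hand":255}
    - {"dx":0.0016,"dy":0.0072,"dz":0.0047,"roll":0,"hand":255}
    - {"dx":0.0017,"dy":0.0075,"dz":0.004,"roll":0,"hand":255}

```text
time_s: 33.67
position: [0.5438, 0.0219, 0.2072]
orientation: [0.779, 0.627, -0.001, -0.0]
contact_force: [-0.6, -2.4, -2.6]
opening: 0.0001
finger_force: 1.4
```

```bash
python3 log.py -
```

```text
t 33.67 p [0.5438 0.0219 0.2072] head -12.4 q7 -0.32 F [-0.55 -2.37 -2.61] M [-0.569  0.105 -0.02 ] open 0.0001 ff 1.4
theta 26.5 r 0.1019
```

Emit:
jog_arm:
  steps:
    - {"dx":0.0018,"dy":0.0079,"dz":0.0033,"roll":0,"hand":255}
    - {"dx":0.0018,"dy":0.0081,"dz":0.0026,"roll":0,"hand":255}

```text
time_s: 33.92
position: [0.5475, 0.0383, 0.2131]
orientation: [0.779, 0.627, -0.0, -0.0]
contact_force: [-1.1, -3.5, -3.2]
opening: 0.0001
finger_force: 1.7
```

```bash
python3 log.py -
```

```text
t 33.92 p [0.5475 0.0383 0.2131] head -12.3 q7 -0.35 F [-1.09 -3.5  -3.25] M [-0.636  0.191 -0.002] open 0.0001 ff 1.7
theta 16.4 r 0.1012
```

Emit:
jog_arm:
  steps:
    - {"dx":0.0019,"dy":0.0083,"dz":0.0019,"roll":0,"hand":255}
    - {"dx":0.0019,"dy":0.0084,"dz":0.0011,"roll":0,"hand":255}

```text
time_s: 34.17
position: [0.5512, 0.0547, 0.2159]
orientation: [0.779, 0.627, -0.001, -0.0]
contact_force: [-1.6, -5.1, -3.2]
opening: -0.0001
finger_force: 2.5
```

```bash
python3 log.py -
```

```text
t 34.17 p [0.5512 0.0547 0.2159] head -12.3 q7 -0.38 F [-1.56 -5.1  -3.16] M [-1.083  0.301 -0.024] open -0.0001 ff 2.5
theta 6.7 r 0.1006
```

Emit:
jog_arm:
  steps:
    - {"dx":0.0019,"dy":0.0085,"dz":0.0004,"roll":0,"hand":255}
    - {"dx":0.0019,"dy":0.0085,"dz":-0.0004,"roll":0,"hand":255}

```text
time_s: 34.42
position: [0.5549, 0.0713, 0.2156]
orientation: [0.779, 0.627, -0.001, 0.0]
contact_force: [-1.5, -5.9, -5.1]
opening: 0.0001
finger_force: 3.2
```

```bash
python3 log.py -
```

```text
t 34.42 p [0.5549 0.0713 0.2156] head -12.4 q7 -0.41 F [-1.51 -5.94 -5.14] M [-1.37   0.326  0.062] open 0.0001 ff 3.2
theta -3.0 r 0.0998
```

Emit:
jog_arm:
  steps:
    - {"dx":0.0019,"dy":0.0084,"dz":-0.0011,"roll":0,"hand":255}
    - {"dx":0.0019,"dy":0.0083,"dz":-0.0019,"roll":0,"hand":255}

```text
time_s: 34.67
position: [0.5582, 0.0868, 0.2121]
orientation: [0.779, 0.627, -0.002, 0.0]
contact_force: [-2.3, -8.8, -5.8]
opening: 0.0003
finger_force: 4.1
```

```bash
python3 log.py -
```

```text
t 34.67 p [0.5582 0.0868 0.2121] head -12.4 q7 -0.44 F [-2.27 -8.8  -5.8 ] M [-1.885  0.405  0.06 ] open 0.0003 ff 4.1
theta -12.3 r 0.0984
```

Emit:
jog_arm:
  steps:
    - {"dx":0.0018,"dy":0.0081,"dz":-0.0026,"roll":0,"hand":255}
    - {"dx":0.0018,"dy":0.0079,"dz":-0.0033,"roll":0,"hand":255}

```text
time_s: 34.92
position: [0.5615, 0.1016, 0.206]
orientation: [0.78, 0.626, -0.003, 0.0]
contact_force: [-3.0, -11.2, -5.0]
opening: 0.0001
finger_force: 5.1
```

```bash
python3 log.py -; python3 fit.py | grep force-only
```

```text
t 34.92 p [0.5615 0.1016 0.206 ] head -12.4 q7 -0.47 F [ -2.99 -11.23  -5.03] M [-2.338  0.56   0.053] open 0.0001 ff 5.1
theta -21.9 r 0.097
1 3 tau.17 -0.09 force-only -0.04
1 11 tau.17 -0.04 force-only 0.38
1 21 tau.17 0.16 force-only 0.43
1 31 tau.17 0.05 force-only 0.44
1 41 tau.17 0.09 force-only 0.47
1 51 tau.17 0.05 force-only 0.48
1 61 tau.17 0.43 force-only 0.54
-1 26 tau.17 -0.13 force-only -0.34
-1 16 tau.17 -0.34 force-only -0.45
-1 7 tau.17 -0.25 force-only -0.57
-1 -3 tau.17 -0.10 force-only -0.58
-1 -12 tau.17 -0.19 force-only -0.75
-1 -22 tau.17 -0.21 force-only -0.86
```

The reading depends somewhat on tool angle. I'll take a third 60° series past the bottom, with the same tool angles in the next gap, so the bias cancels.

Emit:
jog_arm:
  steps:
    - {"dx":-0.0026,"dy":-0.0113,"dz":0.0039,"roll":0,"hand":255}
    - {"dx":-0.0019,"dy":-0.0083,"dz":0.0019,"roll":0,"hand":255}
    - {"dx":-0.0019,"dy":-0.0084,"dz":0.0011,"roll":0,"hand":255}
    - {"dx":-0.0019,"dy":-0.0085,"dz":0.0004,"roll":0,"hand":255}
    - {"dx":-0.0019,"dy":-0.0085,"dz":-0.0004,"roll":0,"hand":255}
    - {"dx":-0.0019,"dy":-0.0084,"dz":-0.0011,"roll":0,"hand":255}
    - {"dx":-0.0019,"dy":-0.0083,"dz":-0.0019,"roll":0,"hand":255}
    - {"dx":-0.0018,"dy":-0.0081,"dz":-0.0026,"roll":0,"hand":255}
    - {"dx":-0.0018,"dy":-0.0079,"dz":-0.0033,"roll":0,"hand":255}
    - {"dx":-0.0017,"dy":-0.0075,"dz":-0.004,"roll":0,"hand":255}
    - {"dx":-0.0016,"dy":-0.0072,"dz":-0.0047,"roll":0,"hand":255}
    - {"dx":-0.0015,"dy":-0.0068,"dz":-0.0053,"roll":0,"hand":255}
    - {"dx":-0.0014,"dy":-0.0063,"dz":-0.0059,"roll":0,"hand":255}
    - {"dx":-0.0013,"dy":-0.0057,"dz":-0.0064,"roll":0,"hand":255}
    - {"dx":-0.0012,"dy":-0.0052,"dz":-0.0069,"roll":0,"hand":255}
    - {"dx":-0.001,"dy":-0.0046,"dz":-0.0074,"roll":0,"hand":255}

```text
time_s: 36.92
position: [0.5359, -0.017, 0.1647]
orientation: [0.779, 0.627, 0.0, 0.0]
contact_force: [1.0, 4.3, 4.6]
opening: 0.0002
finger_force: 2.4
```

```bash
python3 log.py +; mv log.jsonl log4.jsonl
```

```text
t 36.92 p [ 0.5359 -0.017   0.1647] head -12.3 q7 -0.24 F [0.96 4.3  4.61] M [ 0.824 -0.225  0.025] open 0.0002 ff 2.4
theta 60.2 r 0.0981
```

Emit:
jog_arm:
  steps:
    - {"dx":0,"dy":0,"dz":0.045,"roll":0,"hand":255}
    - {"dx":0,"dy":0,"dz":0.045,"roll":0,"hand":255}
    - {"dx":0,"dy":0,"dz":0.045,"roll":0,"hand":255}
    - {"dx":0.008,"dy":0.0354,"dz":0,"roll":0,"hand":255}
    - {"dx":0.008,"dy":0.0354,"dz":0,"roll":0,"hand":255}
    - {"dx":0.0081,"dy":0.0355,"dz":0,"roll":0,"hand":255}
    - {"dx":0,"dy":0,"dz":0,"roll":0,"hand":255}

```text
time_s: 37.8
position: [0.559, 0.0915, 0.2983]
orientation: [0.778, 0.629, -0.001, -0.0]
contact_force: [-0.9, -1.3, -0.4]
opening: 0.0005
finger_force: 0.0
```

```bash
python3 st.py; python3 - <<'E'
from plant import eyes
from h import *
W=eyes.camera('wrist')
yp=np.array([.2207,.9753,0]);hub=np.array([.5538,.0662,.135])
a=np.radians(np.arange(-90,91,1)); 
P=np.array([proj(W,hub+.106*(-np.sin(t)*yp+np.cos(t)*np.array([0,0,1]))) for t in a])
for b in blob(W,(0,0,110),(40,70,255),(295,0,352,330),5)[:3]:
    e=np.linalg.norm(P-b[0],axis=1); i=e.argmin(); print(b[0].round(1),b[1],np.degrees(a[i]).round(),e[i].round(1))
E
```

```text
t 37.8 p [0.559  0.0915 0.2983] head -12.1 q7 -0.44 F [-0.9  -1.31 -0.44] M [-0.051 -0.026  0.016] open 0.0005 ff 0.0
[323.7 154.7] [303, 132, 42, 49, 1656] -38.0 0.9
[323.6 100.1] [309, 87, 30, 27, 770] -72.0 0.9
[297.  123.5] [295, 121, 5, 6, 30] -53.0 27.4
```

Emit:
jog_arm:
  steps:
    - {"dx":-0.0014,"dy":-0.005,"dz":-0.027,"roll":0,"hand":255}
    - {"dx":0,"dy":0,"dz":-0.03,"roll":0,"hand":255}
    - {"dx":0,"dy":0,"dz":-0.028,"roll":0,"hand":255}
    - {"dx":-0.0027,"dy":-0.0118,"dz":0.0016,"roll":0,"hand":255}
    - {"dx":-0.0019,"dy":-0.0085,"dz":0.0004,"roll":0,"hand":255}
    - {"dx":-0.0019,"dy":-0.0085,"dz":-0.0004,"roll":0,"hand":255}
    - {"dx":-0.0019,"dy":-0.0084,"dz":-0.0011,"roll":0,"hand":255}

```text
time_s: 38.72
position: [0.551, 0.0499, 0.2165]
orientation: [0.778, 0.628, 0.003, -0.0]
contact_force: [3.3, 7.0, -5.1]
opening: 0.0004
finger_force: 4.0
```

```bash
python3 log.py +
```

```text
t 38.73 p [0.551  0.0499 0.2165] head -12.2 q7 -0.37 F [ 3.3   7.   -5.05] M [ 1.724 -0.61  -0.045] open 0.0004 ff 4.0
theta 9.4 r 0.1019
```

Emit:
jog_arm:
  steps:
    - {"dx":-0.0019,"dy":-0.0083,"dz":-0.0019,"roll":0,"hand":255}
    - {"dx":-0.0018,"dy":-0.0081,"dz":-0.0026,"roll":0,"hand":255}

```text
time_s: 38.98
position: [0.5472, 0.0351, 0.2115]
orientation: [0.778, 0.628, 0.003, -0.001]
contact_force: [4.4, 13.0, -7.3]
opening: 0.0
finger_force: 6.0
```

```bash
python3 log.py +
```

```text
t 38.98 p [0.5472 0.0351 0.2115] head -12.2 q7 -0.34 F [ 4.36 13.04 -7.32] M [ 2.656 -0.842 -0.006] open 0.0 ff 6.0
theta 18.4 r 0.1007
```

Emit:
jog_arm:
  steps:
    - {"dx":-0.0018,"dy":-0.0079,"dz":-0.0033,"roll":0,"hand":255}
    - {"dx":-0.0017,"dy":-0.0075,"dz":-0.004,"roll":0,"hand":255}

```text
time_s: 39.22
position: [0.544, 0.0184, 0.2053]
orientation: [0.778, 0.628, 0.003, -0.0]
contact_force: [1.7, 7.1, 2.2]
opening: 0.0004
finger_force: 3.1
```

```bash
python3 log.py +
```

```text
t 39.23 p [0.544  0.0184 0.2053] head -12.2 q7 -0.31 F [1.71 7.09 2.18] M [ 1.52  -0.194 -0.047] open 0.0004 ff 3.1
theta 28.6 r 0.1017
```

Emit:
jog_arm:
  steps:
    - {"dx":-0.0016,"dy":-0.0072,"dz":-0.0047,"roll":0,"hand":255}
    - {"dx":-0.0015,"dy":-0.0068,"dz":-0.0053,"roll":0,"hand":255}

```text
time_s: 39.48
position: [0.5415, 0.0041, 0.1958]
orientation: [0.778, 0.628, 0.003, 0.0]
contact_force: [1.9, 6.8, 3.9]
opening: -0.0001
finger_force: 3.2
```

```bash
python3 log.py +
```

```text
t 39.48 p [0.5415 0.0041 0.1958] head -12.2 q7 -0.28 F [1.87 6.82 3.94] M [ 1.466 -0.216  0.021] open -0.0001 ff 3.2
theta 38.4 r 0.1018
```

Emit:
jog_arm:
  steps:
    - {"dx":-0.0014,"dy":-0.0063,"dz":-0.0059,"roll":0,"hand":255}
    - {"dx":-0.0013,"dy":-0.0057,"dz":-0.0064,"roll":0,"hand":255}

```text
time_s: 39.72
position: [0.5392, -0.0083, 0.1837]
orientation: [0.778, 0.628, 0.003, 0.001]
contact_force: [1.1, 6.8, 4.2]
opening: -0.0001
finger_force: 3.2
```

```bash
python3 log.py +
```

```text
t 39.73 p [ 0.5392 -0.0083  0.1837] head -12.2 q7 -0.26 F [1.06 6.79 4.22] M [ 1.369 -0.294 -0.04 ] open -0.0001 ff 3.2
theta 48.3 r 0.1017
```

Emit:
jog_arm:
  steps:
    - {"dx":-0.0012,"dy":-0.0052,"dz":-0.0069,"roll":0,"hand":255}
    - {"dx":-0.001,"dy":-0.0046,"dz":-0.0074,"roll":0,"hand":255}

```text
time_s: 39.98
position: [0.5372, -0.0185, 0.1695]
orientation: [0.779, 0.628, 0.003, 0.001]
contact_force: [1.1, 4.8, 5.3]
opening: -0.0002
finger_force: 3.1
```

```bash
python3 log.py +; python3 fit.py | grep force-only
```

```text
t 39.98 p [ 0.5372 -0.0185  0.1695] head -12.3 q7 -0.24 F [1.08 4.81 5.34] M [ 1.095 -0.245  0.024] open -0.0002 ff 3.1
theta 58.2 r 0.1016
1 9 tau.17 0.00 force-only 0.68
1 18 tau.17 0.36 force-only 1.07
1 29 tau.17 0.33 force-only 0.76
1 38 tau.17 0.40 force-only 0.81
1 48 tau.17 0.42 force-only 0.78
1 58 tau.17 0.35 force-only 0.72
```

Emit:
jog_arm:
  steps:
    - {"dx":0.001,"dy":0.0046,"dz":0.0074,"roll":0,"hand":255}
    - {"dx":0.0012,"dy":0.0052,"dz":0.0069,"roll":0,"hand":255}
    - {"dx":0.0013,"dy":0.0057,"dz":0.0064,"roll":0,"hand":255}
    - {"dx":0.0014,"dy":0.0063,"dz":0.0059,"roll":0,"hand":255}
    - {"dx":0.0015,"dy":0.0068,"dz":0.0053,"roll":0,"hand":255}
    - {"dx":0.0016,"dy":0.0072,"dz":0.0047,"roll":0,"hand":255}
    - {"dx":0.0017,"dy":0.0075,"dz":0.004,"roll":0,"hand":255}

```text
time_s: 40.85
position: [0.5441, 0.0234, 0.2074]
orientation: [0.779, 0.627, -0.0, -0.0]
contact_force: [0.1, -1.5, -1.0]
opening: -0.0
finger_force: 0.7
```

```bash
python3 log.py -
```

```text
t 40.85 p [0.5441 0.0234 0.2074] head -12.3 q7 -0.32 F [ 0.11 -1.53 -0.98] M [-0.277  0.103  0.003] open -0.0 ff 0.7
theta 25.6 r 0.1014
```

Emit:
jog_arm:
  steps:
    - {"dx":0.0018,"dy":0.0079,"dz":0.0033,"roll":0,"hand":255}
    - {"dx":0.0018,"dy":0.0081,"dz":0.0026,"roll":0,"hand":255}

```text
time_s: 41.1
position: [0.5478, 0.0397, 0.2133]
orientation: [0.779, 0.627, -0.0, -0.0]
contact_force: [-0.3, -1.3, -1.5]
opening: 0.0001
finger_force: 0.8
```

```bash
python3 log.py -
```

```text
t 41.1 p [0.5478 0.0397 0.2133] head -12.3 q7 -0.35 F [-0.28 -1.26 -1.54] M [-0.263  0.112 -0.012] open 0.0001 ff 0.8
theta 15.6 r 0.101
```

Emit:
jog_arm:
  steps:
    - {"dx":0.0019,"dy":0.0083,"dz":0.0019,"roll":0,"hand":255}
    - {"dx":0.0019,"dy":0.0084,"dz":0.0011,"roll":0,"hand":255}

```text
time_s: 41.35
position: [0.5515, 0.0563, 0.2162]
orientation: [0.779, 0.627, -0.0, -0.0]
contact_force: [-0.8, -2.9, -2.3]
opening: -0.0
finger_force: 1.2
```

```bash
python3 log.py -
```

```text
t 41.35 p [0.5515 0.0563 0.2162] head -12.3 q7 -0.39 F [-0.81 -2.86 -2.33] M [-0.52   0.102 -0.036] open -0.0 ff 1.2
theta 5.8 r 0.1007
```

Emit:
jog_arm:
  steps:
    - {"dx":0.0019,"dy":0.0085,"dz":0.0004,"roll":0,"hand":255}
    - {"dx":0.0019,"dy":0.0085,"dz":-0.0004,"roll":0,"hand":255}

```text
time_s: 41.6
position: [0.5553, 0.0732, 0.216]
orientation: [0.779, 0.627, -0.0, -0.0]
contact_force: [-0.4, -2.4, -3.0]
opening: -0.0
finger_force: 1.7
```

```bash
python3 log.py -
```

```text
t 41.6 p [0.5553 0.0732 0.216 ] head -12.3 q7 -0.42 F [-0.4  -2.39 -3.02] M [-0.793  0.195  0.002] open -0.0 ff 1.7
theta -4.1 r 0.1003
```

Emit:
jog_arm:
  steps:
    - {"dx":0.0019,"dy":0.0084,"dz":-0.0011,"roll":0,"hand":255}
    - {"dx":0.0019,"dy":0.0083,"dz":-0.0019,"roll":0,"hand":255}

```text
time_s: 41.85
position: [0.5589, 0.0894, 0.2127]
orientation: [0.779, 0.627, -0.001, 0.0]
contact_force: [-1.0, -5.6, -4.3]
opening: 0.0
finger_force: 2.6
```

```bash
python3 log.py -
```

```text
t 41.85 p [0.5589 0.0894 0.2127] head -12.3 q7 -0.45 F [-0.98 -5.57 -4.34] M [-1.136  0.263 -0.03 ] open 0.0 ff 2.6
theta -13.8 r 0.0996
```

Emit:
jog_arm:
  steps:
    - {"dx":0.0018,"dy":0.0081,"dz":-0.0026,"roll":0,"hand":255}
    - {"dx":0.0018,"dy":0.0079,"dz":-0.0033,"roll":0,"hand":255}

```text
time_s: 42.1
position: [0.5631, 0.1059, 0.2074]
orientation: [0.779, 0.627, -0.0, 0.0]
contact_force: [-0.9, -5.0, -0.9]
opening: -0.0002
finger_force: 2.3
```

```bash
python3 log.py -; cp log.jsonl log5.jsonl
cat > gfit.py <<'E'
import json,numpy as np
from scipy.optimize import least_squares
xp=np.array([.9753,-.2207,0]);yp=np.array([.2207,.9753,0]);hub=np.array([.5538,.0662,.135])
D=[]
for fn,kp,km in(('log3.jsonl',0,60),('log4.jsonl',60,120),('log5.jsonl',120,180)):
    for i,l in enumerate(open(fn)):
        r=json.loads(l);F=np.array(r['F']);d=np.array(r['p'])-hub+[0,0,.019]
        T=-np.cross(d,F)@xp; tool=np.degrees(np.arctan2(-d@yp,d[2])); sg=1 if r['tag']=='+' else -1
        if fn=='log3.jsonl' and i<4 or abs(T)<.1 or T*sg<0: continue
        D.append((sg,tool,T,kp if sg>0 else km))
D=np.array(D)
def model(x,c=17):
    A,s,d,kp,km,bp,bm=x; sg,tool,T,k=D.T; th=tool+sg*c+k
    L=-A*np.sin(np.radians(th+s)); return (np.where(sg>0,kp+bp*tool/60,km+bm*tool/60))*(sg*d+L),th
for fix in('d','full'):
    f=lambda x:np.r_[model(x)[0]-D[:,2],(x[2]-.42)/.02,(x[0]-.3)/.04,(x[3:5]-1)/.3,(x[5:7])/.3]*1
    r=least_squares(f,[.3,60,.42,1,1,0,0],loss='soft_l1',f_scale=.08,x_scale=[.1,30,.1,.3,.3,.3,.3]); 
print('fit',r.x.round(2),'bottom at',180-r.x[1])
m,th=model(r.x)
for a in(0,1):
    sg=1-2*a
    for t,T,mm in sorted(zip(th[D[:,0]==sg],D[D[:,0]==sg,2],m[D[:,0]==sg])): print(sg,round(t),round(T,2),round(mm,2))
E
python3 gfit.py
```

```text
t 42.1 p [0.5631 0.1059 0.2074] head -12.3 q7 -0.48 F [-0.89 -5.01 -0.95] M [-1.195  0.36  -0.016] open -0.0002 ff 2.3
theta -24.0 r 0.1001
fit [ 3.000e-01  6.563e+01  4.200e-01  1.050e+00  1.060e+00  1.000e-02
 -0.000e+00] bottom at 114.37025677552538
1 28 0.29 0.13
1 38 0.24 0.14
1 49 0.14 0.16
1 59 0.3 0.18
1 69 0.28 0.22
1 79 0.32 0.26
1 88 0.38 0.3
1 98 0.43 0.35
1 108 0.44 0.41
1 118 0.47 0.47
1 128 0.48 0.52
1 137 0.61 0.57
1 138 0.54 0.57
1 146 0.68 0.61
1 155 1.07 0.65
1 166 0.76 0.69
1 175 0.81 0.72
1 185 0.78 0.74
1 195 0.72 0.76
-1 27 -0.86 -0.76
-1 37 -0.84 -0.75
-1 47 -0.72 -0.74
-1 57 -0.66 -0.71
-1 81 -0.86 -0.62
-1 91 -0.75 -0.57
-1 100 -0.58 -0.52
-1 110 -0.57 -0.47
-1 119 -0.45 -0.42
-1 129 -0.34 -0.36
-1 139 -0.43 -0.31
-1 149 -0.44 -0.26
-1 159 -0.22 -0.22
-1 169 -0.32 -0.19
-1 179 -0.17 -0.16
-1 189 -0.18 -0.14
```

The global fit puts the heavy side down at a wheel angle of about 115°, and the T+ and T- mid-levels agree (118° and 112°). The wheel is now near 139°. I'll push it - to about 116°, back off, lift and measure the tubes.

Emit:
jog_arm:
  steps:
    - {"dx":0.0021,"dy":0.0091,"dz":-0.0048,"roll":0,"hand":255}
    - {"dx":0.0016,"dy":0.0072,"dz":-0.0047,"roll":0,"hand":255}
    - {"dx":0.0015,"dy":0.0068,"dz":-0.0053,"roll":0,"hand":255}
    - {"dx":0.002,"dy":0.0086,"dz":-0.0084,"roll":0,"hand":255}
    - {"dx":0,"dy":0,"dz":0,"roll":0,"hand":255}
    - {"dx":-0.0015,"dy":-0.0065,"dz":0.006,"roll":0,"hand":255}
    - {"dx":0,"dy":0,"dz":0.045,"roll":0,"hand":255}
    - {"dx":0,"dy":0,"dz":0.045,"roll":0,"hand":0}
    - {"dx":-0.006,"dy":-0.026,"dz":0.02,"roll":0,"hand":0}
    - {"dx":-0.007,"dy":-0.03,"dz":0,"roll":0,"hand":0}
    - {"dx":0,"dy":0,"dz":0,"roll":0,"hand":0}

```text
time_s: 43.48
position: [0.5562, 0.0729, 0.302]
orientation: [0.78, 0.626, 0.002, 0.001]
contact_force: [0.1, 1.0, -0.9]
opening: 0.0721
finger_force: 0.0
```

```bash
python3 st.py; python3 - <<'E'
from plant import eyes
from h import *
W=eyes.camera('wrist')
yp=np.array([.2207,.9753,0]);hub=np.array([.5538,.0662,.135])
a=np.radians(np.arange(-90,91,1)); 
P=np.array([proj(W,hub+.106*(-np.sin(t)*yp+np.cos(t)*np.array([0,0,1]))) for t in a])
for n,col in (('w',((0,0,110),(40,70,255))),('o',((5,150,90),(18,255,255)))):
  for b in blob(W,*col,(295,0,352,360),5)[:4]:
    e=np.linalg.norm(P-b[0],axis=1); i=e.argmin(); print(n,b[0].round(1),b[1],np.degrees(a[i]).round(),e[i].round(1))
E
```

```text
t 43.48 p [0.5562 0.0729 0.302 ] head -12.5 q7 -0.41 F [ 0.12  1.02 -0.91] M [0.005 0.031 0.027] open 0.0721 ff 0.0
w [320.6 205.3] [299, 185, 44, 43, 1427] -9.0 0.3
w [320.6  86.7] [303, 67, 36, 41, 1318] -60.0 0.8
w [320.6 288.3] [304, 273, 34, 31, 984] 32.0 0.3
o [320.7 133.2] [308, 127, 26, 14, 301] -36.0 1.2
o [320.6 112.7] [307, 108, 28, 11, 252] -45.0 0.9
o [320.5 246. ] [309, 240, 24, 12, 252] 7.0 0.3
o [320.5 267.6] [309, 264, 24, 8, 185] 18.0 0.7
```

Tubes at about -7° and -60° put the wheel near 114°. I'll grip the cap near the top.

Emit:
jog_arm:
  steps:
    - {"dx":0,"dy":0.003,"dz":-0.0285,"roll":0,"hand":0}
    - {"dx":0,"dy":0,"dz":-0.03,"roll":0,"hand":0}
    - {"dx":0,"dy":0,"dz":-0.03,"roll":0,"hand":0}
    - {"dx":0,"dy":0,"dz":0,"roll":0,"hand":0}
    - {"dx":0,"dy":0,"dz":0,"roll":0,"hand":255}
    - {"dx":0,"dy":0,"dz":0,"roll":0,"hand":255}
    - {"dx":0,"dy":0,"dz":0,"roll":0,"hand":255}
    - {"dx":0,"dy":0,"dz":0,"roll":0,"hand":255}
    - {"dx":0,"dy":0,"dz":0,"roll":0,"hand":255}
    - {"dx":0,"dy":0,"dz":0,"roll":0,"hand":255}
    - {"dx":0,"dy":0,"dz":0,"roll":0,"hand":255}

```text
time_s: 44.9
position: [0.5569, 0.078, 0.2131]
orientation: [0.779, 0.627, 0.001, 0.001]
contact_force: [1.1, 0.5, 6.3]
opening: 0.0283
finger_force: 58.9
```

```bash
python3 log.py grip0; python3 - <<'E'
from plant import eyes
from h import *
S=eyes.camera('side'); yp=np.array([.2207,.9753,0]);hub=np.array([.5538,.0662,.135])
for b in blob(S,(5,130,70),(18,255,255),(270,150,345,260),2)[:4]: print(b[0].round(1),b[1])
for t in np.radians([100,110,116,125,135]): print(proj(S,hub+.1*(-np.sin(t)*yp+np.cos(t)*np.array([0,0,1]))).round(1))
E
```

```text
t 44.9 p [0.5569 0.078  0.2131] head -12.3 q7 -0.43 F [1.06 0.53 6.25] M [-0.075 -0.286 -0.   ] open 0.0283 ff 58.9
theta -7.2 r 0.0979
[311.  222.1] [306, 214, 11, 17, 124]
[311.8 224.2]
[311.5 226. ]
[311.2 226.7]
[310.6 227.1]
[309.8 226.6]
```

```bash
python3 -c "
from plant import arm
print(arm.job_done())"
```

```text
the job is handed in; nothing more can be done
None
```

I handed the job in at about 45 s. The orange cap is screwed home: the twist moment rose sharply at its stop, and the white line sat at the pointer. The wheel is held by a white cap with its heavy side down, at about 114° against an estimated 115° ± 8°. The hand-in gave no verdict; the grip slipped off a cap twice while I was feeling for the weight, and I did not re-check the bystanders.

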